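# Load and clamp a bench shaker, then check its stroke

### The job

Stand every loose seed cup that is out on the bench to the right of the shaker upright on the shaker's platform, in one row between the clamp bar and the back fence, then pump the ratchet lever in full strokes, one tooth a stroke, until the cups are held against the fence and the bar's sprung pad is pushed in about half-way; never push the clamp bar by hand and do not press the pad right in. Then pull the red transport-lock knob out, slide the carriage by its black handle to the far left end of its travel and all the way back to check that it runs free, and push the knob fully home again so that the parked carriage is locked. Leave the other things on the bench where they are.

Things in the scene. Friction and masses are not known exactly. Their poses are not given: they have to be found in the camera images.
- cup_line (a point): point on the top of the shaker's platform (46 mm over the worktop), middle of the row of clamped cups. x points from the operator's side to the back fence, y along the row to the left, z up; the whole shaker is turned with it; it moves with the carriage. The fence's rubber face is at x = +31 mm, 51 to 73 mm above the platform. Cups may stand from y = -108 to +108 mm; rails 5 mm high at y = +-128 mm. The surface is smooth.
- clamp_jaw: blue clamp bar across the platform (272 mm long, 12 mm thick, 49 to 75 mm above it) on two legs, with a toothed bar to the ratchet in front. It moves along +x of cup_line, 8 mm a tooth; the ratchet keeps it from going back. Origin: on the platform's top, middle of its length, at its rear (operator-side) face; starts at x = -119 to -98 mm from cup_line. Not to be pushed by the gripper.
- pad_face (a point): middle of the rubber face of the sprung pad (262 x 24 mm) on the clamp bar's far side, 62 mm above the platform; the cups come between it and the fence (free gap 85 to 106 mm at the start). With the pad free the face is 44 mm ahead of clamp_jaw's origin.
- clamp_pad (a joint): how far the sprung pad is pushed into the clamp bar, m: 0 = free, 0.022 = pressed right in; 600 N/m. Green pin ends stand out of the bar's rear as it is pressed. With the cups held and the lever at rest it is about 0.002, 0.009 or 0.017, one tooth apart (about 2 mm more at the end of a stroke); 0.009 is right.
- ratchet_lever (a joint): angle of the ratchet lever, rad: 0 = at rest, leaning 0.135 to the operator (a light spring brings it back), 0.27 = end stop, pushed away from the operator. A full stroke 0 to 0.27 and back to 0 moves the clamp bar one tooth (8 mm); one short of 0.25 may gain nothing; it must come back below 0.02 to catch the next tooth. The first stroke may gain only part of a tooth. Up to 7 N at the grip.
- lever_grip (a point): centre of the lever's upright black grip, a flat-sided block 26 mm (x) by 18 mm (y), 52 mm long, 138 mm from the lever's axle; it moves in the x-z plane of cup_line (x axis: away from the operator). It can be pinched from above across x or y; pinched across y it turns and may slide a little between the pads as it swings.
- lever_axle (a point): the lever's axle (along y of cup_line), 34 mm above the platform, 174 mm in front (operator's side) of cup_line.
- lock_grip (a point): centre of the red round transport-lock knob, 28 mm in diameter, 16 mm thick, axis along x of cup_line, 66 mm above the worktop and 36 mm above the shaker's base, at its right front; it comes straight out toward the operator (-x of cup_line). The metal block behind it starts 18 mm from its centre plus the knob's travel; nothing else stands near.
- lock_knob (a joint): transport lock, m: 0 = pushed home (its pin sits in the carriage's slotted tongue, carriage locked in the park position), 0.020 = out (carriage free). An over-centre detent snaps it to the nearer end; under 10 N to move it. The pin enters only if the carriage is within about 3 mm of park.
- carriage_handle (a point): middle of the carriage's black grab handle, a round bar along x of cup_line, 17 mm thick and 40 mm long between two uprights, 44 mm above the platform top (its lower side 35 mm clear of it), on the left end of the carriage.
- carriage (a joint): carriage position, m: 0 = parked at the right end, 0.080 = left end stop; moves along +y of cup_line, about 3 to 5 N to slide. Under it the white fixed base, 30 mm high, reaches (with the carriage parked) from y = -216 to +240 mm and x = -212 to +54 mm of cup_line; behind the fence is a drive housing 66 mm high (to x = +107 mm). Right of the row nothing but the lock block, in front, stands above the platform.
- cup_a_mid (a point): centre (36.5 mm above its underside) of a screw-lid seed cup with off-white beans and a red lid: 73 mm tall, the lid 62 mm wide over the top 20 mm, the body about 50 mm wide, 85 g. z is its upright axis. May be absent.
- cup_b_mid (a point): centre (36.5 mm above its underside) of a screw-lid seed cup with black beans and a red lid: 73 mm tall, the lid 62 mm wide over the top 20 mm, the body about 50 mm wide, 85 g. z is its upright axis. May be absent.
- cup_c_mid (a point): centre (36.5 mm above its underside) of a screw-lid seed cup with dark red kidney beans and a red lid: 73 mm tall, the lid 62 mm wide over the top 20 mm, the body about 50 mm wide, 85 g. z is its upright axis. May be absent.
- cup_d_mid (a point): centre (36.5 mm above its underside) of a screw-lid seed cup with pale yellow seeds and a red lid: 73 mm tall, the lid 62 mm wide over the top 20 mm, the body about 50 mm wide, 85 g. z is its upright axis. May be absent.
- petri: bystander: two stacked white petri dishes, 90 mm wide, 32 mm high, to the left; origin under its centre. Leave alone.
- bench_timer: bystander: white bench timer, 66 x 66 x 19 mm, to the left; origin under its centre. Leave alone.
Things that resemble listed ones, but are neither listed nor needed, are in the scene too. Leave any green or pink look-alike of the part that bears cup_d_mid alone.

How it is judged:
By the outcome, as a careful person would: the job done as asked, in the order asked, and still so for the second after the job is handed in, with the robot touching nothing.
Of cup_a, cup_b, cup_c, cup_d only 2 to 3 are there at a start; the rules pass over those that are not, and their reading is None.
At some moment in a run one of cup_a, cup_b, cup_c, cup_d may be knocked a few centimetres aside while the robot is not near it.
Once in a run the grip may slacken for a moment while it holds something.
It also fails if it takes over 210 s, if anything falls off the work surface, if the arm or the gripper's body presses on something with over 40 N, if the wrist force passes 120 N, or if a joint passes its speed limit or range.

### The arm

A 7-joint arm with a two-finger parallel gripper is mounted at the origin on a cart in front of the work surface, level with it; the furniture and walls round the work are solid. World frame = base frame: x ahead of the robot, y to its left, z up, the work surface at z = 0. Lengths are in m, angles in rad, forces in N, time in s.
With the tool pointing down it reaches from about 0.4 to 0.9 m from the base axis. Payload 5.5 kg.
Tool frame: the origin (TCP) lies midway between the tips of the shut fingers; the grasp point (between the pads) lies 19 mm behind it (manip.grip_depth is the distance from the TCP to the grasp point, in m); z points along the fingers, x is the direction in which the jaws open and shut, and the axes are right-handed (so a half turn about z gives the same grasp; the last joint's range is limited). The gripper opens to 92 mm and grips with 3 to 60 N. Pads are 19 mm wide; open, the fingers measure 130 mm over their backs; the gripper's body (75 mm by 190 mm) begins 47 mm behind the grasp point.
Start: joints at [1.424, 0.501, -0.427, 1.55, 0.221, 1.138, -0.21], TCP at [0.259, -0.596, 0.227] pointing down, gripper open.
Joint ranges: [-2.88, 2.88], [-0.31, 2.03], [-1.54, 1.56], [0.2, 2.42], [-1.41, 4.55], [0.19, 2.02], [-2.57, 2.57]. Speed limits (rad/s): [2.57, 2.57, 3.14, 3.14, 3.14, 3.14, 3.14].

### API

Orientations are given as a unit quaternion [x, y, z, w].
In Python, from bench import manip, effector, viewer gives the robot as it stands. Calls block until the motion is done:
- manip.move_pose(position, orientation): joint-space move of the TCP to a pose.
- manip.servo_line(position, ori=None, vel=0.15): straight line of the TCP; ori=None keeps the orientation; vel is the mean speed in m/s.
- manip.movej(angles): joint-space move.
- effector.open_jaws() and effector.close(f_grip=None): open the fingers fully, or close them until they stop; f_grip is the grip in N (None keeps the last).
- manip.sleep(seconds).
- manip.solve_ik(position, orientation): joint angles nearest the present ones, or None.
- viewer.get_image(name): name is "side" or "top" or "wrist"; returns the picture (480x640x3 uint8, red, green, blue); there is no depth.
- viewer.get_calibration(name): a dict with "vfov" (degrees; the focal length in pixels is half the picture's height over the tangent of half this angle, whatever the lens; pixels are square), "cx", "cy" (the principal point, pixels), "eye" and "attitude" of the camera in the world. Camera axes: x right, y down, z forward; pixel columns grow to the right and rows downward; lengths in m; the calibration is good to about 2 mm. A picture is of the moment at which its call begins: read the wrist's pose just before it. get_calibration takes no time and is no camera call; for the wrist camera it gives the pose at the moment of the call.
A pose or a line that the arm cannot do raises manip.PlanningError and nothing moves.
- manip.hand_in(): hands the job in, once; it reports no verdict.
Readings, each from a call of its own:
- manip.current_clock(): time.
- manip.current_q(): joint angles.
- manip.current_joint_velocities(): joint speeds.
- manip.current_tau(): joint torques, N m.
- manip.current_tool_pos(): TCP position.
- manip.current_tcp_rot(): TCP orientation.
- manip.current_force(): force on the tool from outside, world axes, zero at the start.
- manip.current_wrist_torque(): the same for the moment, N m.
- manip.current_finger_gap(): finger opening in m.
Only numpy, scipy, OpenCV 4.12 (cv2) and the standard library are available. Lean on these libraries where they do the work, as an engineer would, in place of code of your own. Each camera call takes 0.05 s, during which the arm holds its last target.

## Working session

There is one attempt and no reset: what is moved stays moved. The work goes in short steps, each a Python script; the robot and the scene stay as the last script left them, time stands still between calls to the robot, and variables do not carry over. Pictures are saved under pics/ and viewed, and the job is handed in when it is done.

```bash
ls; mkdir -p pics; python3 - <<'E'
from bench import manip, effector, viewer
import cv2
print(manip.current_clock(), manip.current_tool_pos(), manip.current_tcp_rot(), manip.grip_depth)
for n in ["side","top","wrist"]:
    c=viewer.get_calibration(n); print(n,c)
    cv2.imwrite(f"pics/{n}0.png", viewer.get_image(n)[:,:,::-1])
E
```

```text
pics
0.0 [ 0.25862124 -0.59555956  0.22567267] [ 8.36182614e-01 -5.48450236e-01 -8.04597324e-04 -5.71840453e-04] 0.0188
side {'vfov': 46.88184256451874, 'cx': 321.5918025717202, 'cy': 235.10462641509454, 'eye': array([-0.11939905,  1.01621291,  1.18244216]), 'attitude': array([-0.25490427,  0.87349873, -0.39970509,  0.11072322])}
top {'vfov': 46.43011810730252, 'cx': 327.6343985314929, 'cy': 241.2321135292743, 'eye': array([ 0.11515302, -0.17994081,  1.62977069]), 'attitude': array([ 0.82510146, -0.54653983,  0.07705064, -0.1206855 ])}
wrist {'vfov': 66.885753915868, 'cx': 317.57838030841805, 'cy': 235.6161144403049, 'eye': array([ 0.31847942, -0.57052848,  0.38502527]), 'attitude': array([ 0.830104  , -0.54371442, -0.06813615,  0.10324457])}
```

View pics/side0.png

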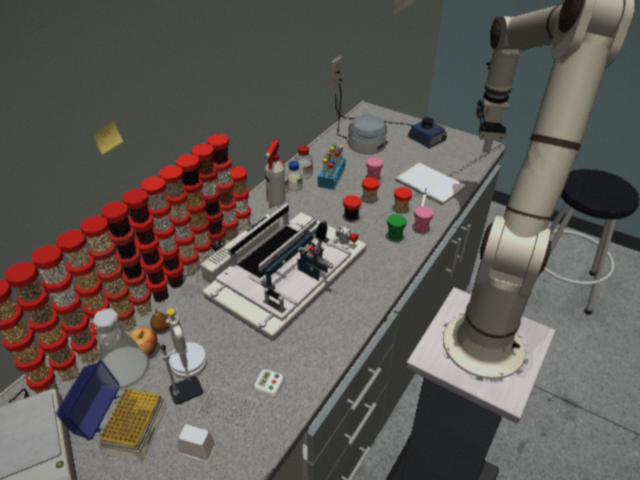

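View pics/top0.png

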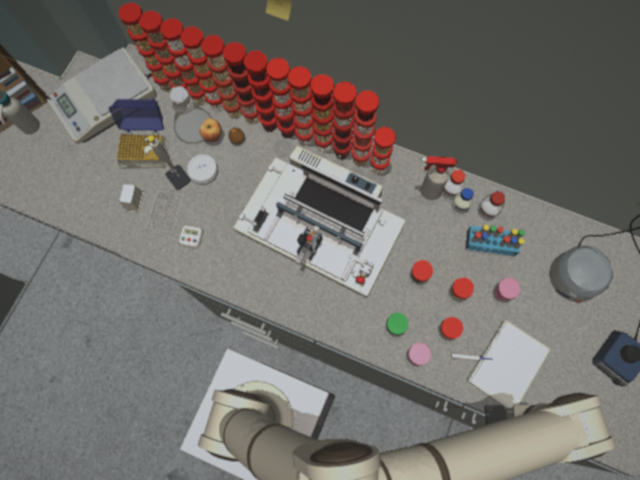

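View pics/wrist0.png

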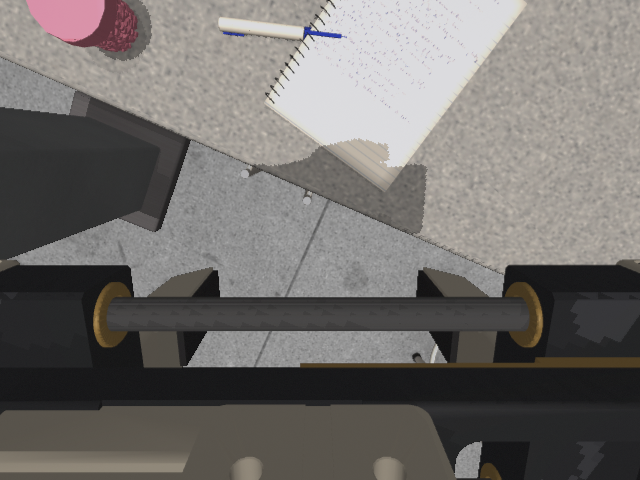

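```bash
cat > h.py <<'E'
from bench import manip, effector, viewer
import cv2, numpy as np
from scipy.spatial.transform import Rotation as R
def cam(c):
    if isinstance(c,str): c=viewer.get_calibration(c)
    f=240/np.tan(np.radians(c['vfov'])/2)
    return f,c['cx'],c['cy'],np.array(c['eye']),R.from_quat(c['attitude'])
def ray(c,uv):
    f,cx,cy,e,r=cam(c); d=r.apply([(uv[0]-cx)/f,(uv[1]-cy)/f,1]); return e,d
def onz(c,uv,z):
    e,d=ray(c,uv); return e+d*(z-e[2])/d[2]
def proj(c,p):
    f,cx,cy,e,r=cam(c); q=r.inv().apply(np.array(p)-e); q=np.atleast_2d(q)
    return np.c_[cx+f*q[:,0]/q[:,2],cy+f*q[:,1]/q[:,2]]
def tri(obs):
    A=np.zeros((3,3));b=np.zeros(3)
    for c,uv in obs:
        e,d=ray(c,uv); d=d/np.linalg.norm(d); M=np.eye(3)-np.outer(d,d); A+=M;b+=M@e
    p=np.linalg.solve(A,b); 
    res=[]
    for c,uv in obs:
        e,d=ray(c,uv); d=d/np.linalg.norm(d); res.append(np.linalg.norm((p-e)-d*(d@(p-e))))
    return p,res
def down(yaw):  # tool x axis (jaw) at world angle yaw, z down
    return (R.from_euler('z',yaw)*R.from_euler('x',np.pi)).as_quat()
def crop(img,x0,y0,w,h,s,name):
    cv2.imwrite(name, cv2.resize(img[y0:y0+h,x0:x0+w,::-1],None,fx=s,fy=s,interpolation=cv2.INTER_CUBIC))
def blobs(img,kind,amin=60):
    hsv=cv2.cvtColor(img,cv2.COLOR_RGB2HSV); H,S,V=[hsv[...,i].astype(int) for i in range(3)]
    if kind=='red': m=((H<6)|(H>174))&(S>190)&(V>130)
    if kind=='pink': m=((H>160))&(S<160)&(S>60)&(V>130)
    m=m.astype(np.uint8); n,l,st,ce=cv2.connectedComponentsWithStats(m)
    return [(ce[i],st[i]) for i in range(1,n) if st[i][4]>=amin]
E
python3 - <<'E'
from h import *
a=viewer.get_image("top"); b=viewer.get_image("side")
crop(a,220,140,200,160,4,'pics/t1.png'); crop(b,190,180,200,150,4,'pics/s1.png')
crop(a,380,240,150,130,5,'pics/t2.png'); crop(b,330,150,120,100,6,'pics/s2.png')
for c,s in blobs(a,'red'):
    if c[0]>395 and c[1]>220: print('top',c,s,onz('top',c,.073))
for c,s in blobs(b,'red',40):
    if c[0]>320: print('side',c,s,onz('side',c,.073))
E
```

```text
side [370.42519685 182.48818898] [363 178  16  10 127] [ 0.55872386 -0.39368327  0.073     ]
side [402.79069767 192.6124031 ] [395 188  16  10 129] [ 0.43962537 -0.40181158  0.073     ]
side [351.9270073  200.91240876] [344 196  17  11 137] [ 0.56020764 -0.26879385  0.073     ]
```

View pics/t1.png

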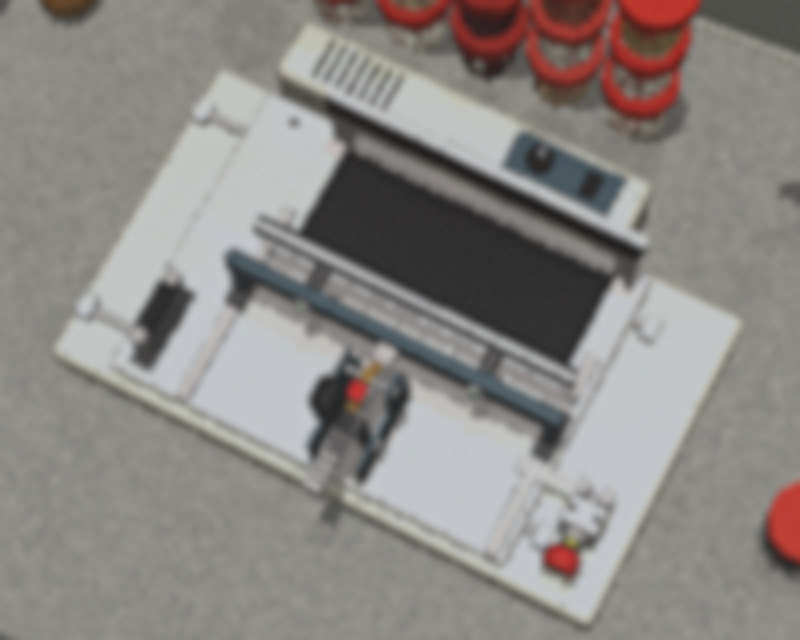

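View pics/s1.png

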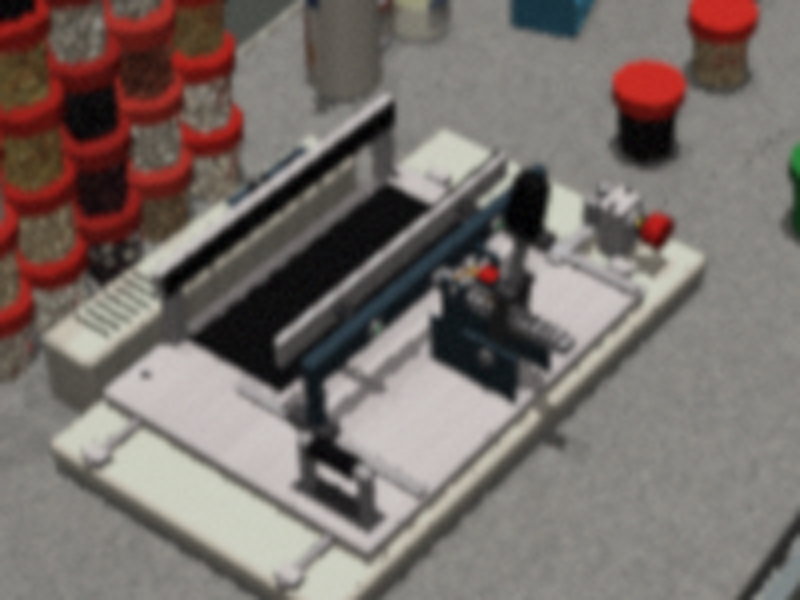

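View pics/s2.png

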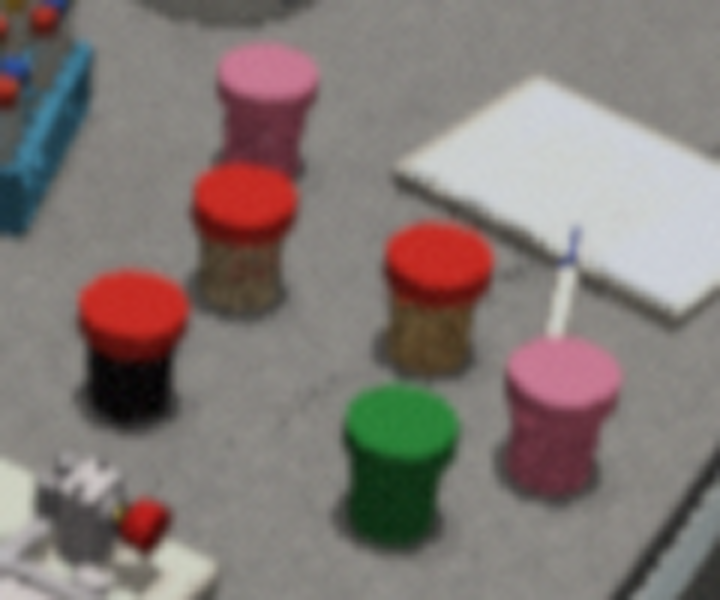

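View pics/t2.png

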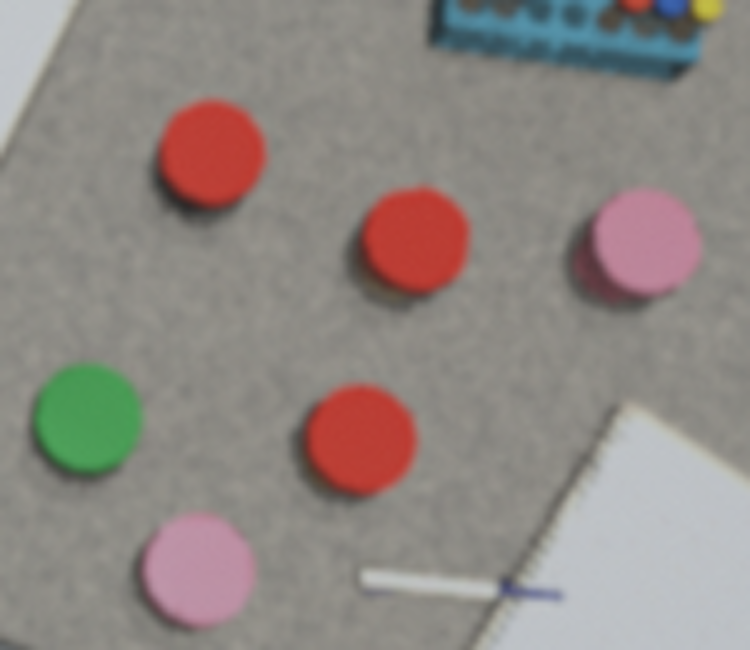

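```bash
cat >> h.py <<'E'
def topface(img,kind='red'):
    hsv=cv2.cvtColor(img,cv2.COLOR_RGB2HSV); H,S,V=[hsv[...,i].astype(int) for i in range(3)]
    m=((H<8)|(H>172))&(S>140)&(V>110)
    return m.astype(np.uint8)
E
python3 - <<'E'
from h import *
from scipy.optimize import least_squares
a=viewer.get_image("top"); b=viewer.get_image("side")
m=topface(a); n,l,st,ce=cv2.connectedComponentsWithStats(m)
for i in range(1,n):
    if st[i][4]>100 and ce[i][0]>395 and ce[i][1]>220:
        cs,_=cv2.findContours((l==i).astype(np.uint8),cv2.RETR_EXTERNAL,cv2.CHAIN_APPROX_NONE)
        (u,v),(w,h),_=cv2.fitEllipse(cs[0]); print((u,v),w,h,st[i][4],onz('top',(u,v),.073), proj('side',onz('top',(u,v),.073)))
m=topface(b); n,l,st,ce=cv2.connectedComponentsWithStats(m)
for i in range(1,n):
    if st[i][4]>60 and ce[i][0]>320: print('side',ce[i],st[i])
loc=np.array([[-212,240],[-212,-216],[54,-216],[54,240]])/1000
top=np.array([[55,350],[590,622],[742,322],[222,70]])/4+[220,140]
W=np.array([onz('top',p,.03)[:2] for p in top])
print(W, np.linalg.norm(W-np.roll(W,-1,0),axis=1))
A=W-W.mean(0);B=loc-loc.mean(0)
th=np.arctan2((B[:,0]*A[:,1]-B[:,1]*A[:,0]).sum(),(B*A).sum())
r=np.array([[np.cos(th),-np.sin(th)],[np.sin(th),np.cos(th)]])
t=W.mean(0)-r@loc.mean(0)
print('th',th,'t',t,'res',W-(loc@r.T+t))
for nm,p in dict(lever=(-.174,0,.080),fenceL=(.031,.13,.046+.073),rb=(.054,-.216,.03),lb=(.054,.24,.03),rf=(-.212,-.216,.03)).items():
    P=np.r_[r@p[:2]+t,p[2]]; print(nm,P,(proj('side',P)-[190,180])*4,(proj('top',P)-[220,140])*4)
E
```

```text
(421.95263671875, 270.4236755371094) 19.1262149810791 19.753782272338867 323 [ 0.56057211 -0.2753174   0.073     ] [[352.81689967 199.86589316]]
(462.6701965332031, 287.6026306152344) 19.508529663085938 19.8529109954834 331 [ 0.55855342 -0.39859828  0.073     ] [[371.15027213 181.80495051]]
(451.56549072265625, 327.6603698730469) 19.967914581298828 20.77790641784668 353 [ 0.43954273 -0.4073317   0.073     ] [[403.5338274 191.7985101]]
side [370.68322981 181.94409938] [362 176  17  13 161]
side [403.01242236 192.54037267] [395 187  17  12 161]
side [351.7245509  200.71856287] [343 195  18  12 167]
[[ 0.47705276  0.28850482]
 [ 0.44138821 -0.15865111]
 [ 0.69860088 -0.17879979]
 [ 0.73477706  0.26810012]] [0.44857595 0.25800063 0.44836173 0.25853078]
th -0.07978174259234562 t [0.66574707 0.03653061] res [[ 0.00350403 -0.00415817]
 [ 0.00418137  0.00323542]
 [-0.00375984  0.00428618]
 [-0.00392556 -0.00336343]]
lever [0.49230055 0.05039791 0.08      ] [[508.18127414 335.01838539]] [[350.93023376 432.74382568]]
fenceL [0.70700909 0.16364648 0.119     ] [[167.979339   274.45834597]] [[324.43882538 100.9099135 ]]
rb [ 0.70236073 -0.18308597  0.03      ] [[446.8521721  120.40789525]] [[749.09918629 319.73974243]]
lb [0.73870262 0.27146355 0.03      ] [[ 48.49044795 436.38876399]] [[220.16662662  64.21931681]]
rf [ 0.43720684 -0.16188653  0.03      ] [[713.34181925 249.31325144]] [[592.00118331 628.96864995]]
```

```bash
python3 - <<'E'
from h import *
T=manip.current_tool_pos(); r=R.from_quat(manip.current_tcp_rot())
c=viewer.get_calibration('wrist')
print(r.as_matrix()); print('eye in tool',r.inv().apply(c['eye']-T)); print('cam axes in tool\n',(r.inv()*R.from_quat(c['attitude'])).as_matrix())
for y in (-.08,-.08+np.pi,-.08+np.pi/2,-.08-np.pi/2):
  for p in ((.5,.03,.4),(.60,.03,.40)): 
    q=manip.solve_ik(np.array(p),down(y)); print(y,p,None if q is None else np.round(q,2))
E
```

```text
[[ 3.98448835e-01 -9.17190550e-01 -1.41970011e-04]
 [-9.17190440e-01 -3.98448857e-01  4.51880091e-04]
 [-4.71027938e-04 -4.98375590e-05 -9.99999888e-01]]
eye in tool [ 0.00054913 -0.06484191 -0.15923687]
cam axes in tool
 [[ 9.99998957e-01  8.36639620e-04  1.17698922e-03]
 [-1.10003514e-03  9.69383352e-01  2.45549805e-01]
 [-9.35517060e-04 -2.45550843e-01  9.69383262e-01]]
-0.08 (0.5, 0.03, 0.4) [ 1.01  0.27 -1.34  1.65  0.27  1.43 -0.44]
-0.08 (0.6, 0.03, 0.4) [ 0.76  0.57 -1.33  1.42  0.55  1.57 -0.61]
3.061592653589793 (0.5, 0.03, 0.4) None
3.061592653589793 (0.6, 0.03, 0.4) [ 0.75  0.55 -1.3   1.42  0.53  1.56  2.55]
1.4907963267948965 (0.5, 0.03, 0.4) [ 0.98  0.25 -1.29  1.65  0.24  1.42  1.15]
1.4907963267948965 (0.6, 0.03, 0.4) [ 0.8   0.71 -1.53  1.42  0.71  1.66  0.85]
-1.6507963267948966 (0.5, 0.03, 0.4) [ 0.96  0.23 -1.26  1.65  0.23  1.42 -1.97]
-1.6507963267948966 (0.6, 0.03, 0.4) [ 0.66  0.45 -1.09  1.42  0.4   1.5  -2.06]
```

```bash
python3 - <<'E'
from h import *
P=manip.current_tool_pos()
manip.servo_line([P[0]+.05,P[1]+.05,.42],vel=.3)
q=np.array(manip.current_q()); print(np.round(q,2),manip.current_clock())
q[0]+=.95; 
manip.movej(q); print(manip.current_tool_pos(),manip.current_clock())
th=-.08
for y in (th+np.pi/2,th-np.pi/2):
  for p in ((.5,.03,.4),(.66,.03,.15),(.67,.15,.15),(.65,-.1,.15),(.56,-.275,.05),(.44,-.407,.05),(.48,.05,.2),(.45,-.16,.05),(.6,.2,.07)): 
    q=manip.solve_ik(np.array(p),down(y)); print(y,p,None if q is None else np.round(q,2))
E
```

```text
[ 1.35  0.35 -0.47  1.33  0.16  1.49 -0.27] 1.1833
[-0.26320732 -0.56877123  0.4184841 ] 3.25
1.4907963267948965 (0.5, 0.03, 0.4) [ 0.98  0.25 -1.29  1.65  0.24  1.42  1.15]
1.4907963267948965 (0.66, 0.03, 0.15) [ 0.68  0.99 -1.31  1.57  0.97  1.35  0.74]
1.4907963267948965 (0.67, 0.15, 0.15) [ 0.47  1.02 -1.31  1.5   0.99  1.39  0.59]
1.4907963267948965 (0.65, -0.1, 0.15) [ 0.88  0.98 -1.31  1.58  0.97  1.35  0.94]
1.4907963267948965 (0.56, -0.275, 0.05) [ 1.22  1.13 -1.31  1.72  1.15  1.27  1.11]
1.4907963267948965 (0.44, -0.407, 0.05) [ 1.54  1.1  -1.31  1.78  1.14  1.24  1.38]
1.4907963267948965 (0.48, 0.05, 0.2) [ 0.87  0.51 -1.29  1.97  0.56  1.09  0.82]
1.4907963267948965 (0.45, -0.16, 0.05) [ 1.25  0.94 -1.31  2.08  1.08  1.08  0.88]
1.4907963267948965 (0.6, 0.2, 0.07) [ 0.43  1.1  -1.31  1.69  1.11  1.28  0.36]
-1.6507963267948966 (0.5, 0.03, 0.4) [ 0.68  0.14 -0.87  1.66  0.11  1.39 -1.86]
-1.6507963267948966 (0.66, 0.03, 0.15) [ 0.49  0.73 -0.87  1.58  0.6   1.12 -2.17]
-1.6507963267948966 (0.67, 0.15, 0.15) [ 0.29  0.77 -0.87  1.5   0.62  1.16 -2.34]
-1.6507963267948966 (0.65, -0.1, 0.15) [ 0.69  0.72 -0.87  1.59  0.59  1.12 -1.97]
-1.6507963267948966 (0.56, -0.275, 0.05) [ 1.    0.81 -0.84  1.73  0.73  0.95 -1.78]
-1.6507963267948966 (0.44, -0.407, 0.05) [ 1.25  0.73 -0.75  1.79  0.64  0.87 -1.45]
-1.6507963267948966 (0.48, 0.05, 0.2) [ 0.58  0.31 -0.86  1.98  0.28  0.98 -2.07]
-1.6507963267948966 (0.45, -0.16, 0.05) [ 0.82  0.53 -0.65  2.09  0.5   0.68 -1.81]
-1.6507963267948966 (0.6, 0.2, 0.07) [ 0.1   0.71 -0.65  1.7   0.53  0.91 -2.42]
```

```bash
python3 - <<'E'
from h import *
q=np.array(manip.current_q()); q[0]=.45; q[2]=-.3
manip.movej(q); print(manip.current_tool_pos(),manip.current_clock())
th=-.08
for y in (th+np.pi/2,th-np.pi/2):
  for p in ((.42,.03,.4),(.66,.03,.15),(.67,.15,.15),(.56,-.275,.05),(.44,-.407,.05),(.48,.05,.2),(.45,-.16,.05),(.6,.2,.07)): 
    q=manip.solve_ik(np.array(p),down(y)); print(round(y,2),p,None if q is None else np.round(q,2))
manip.move_pose(np.array([.42,.03,.40]),down(th+np.pi/2))
print(manip.current_q(),manip.current_clock())
im=viewer.get_image('wrist'); cv2.imwrite('pics/w1.png',im[:,:,::-1])
E
```

```text
[ 0.59930764 -0.19436263  0.40940656] 6.5417
1.49 (0.42, 0.03, 0.4) [ 0.53 -0.08 -0.62  1.82 -0.05  1.38  1.42]
1.49 (0.66, 0.03, 0.15) [ 0.35  0.65 -0.64  1.58  0.42  1.05  1.09]
1.49 (0.67, 0.15, 0.15) [ 0.18  0.7  -0.67  1.51  0.47  1.1   0.9 ]
1.49 (0.56, -0.275, 0.05) [ 0.79  0.69 -0.51  1.73  0.44  0.83  1.56]
1.49 (0.44, -0.407, 0.05) [ 1.03  0.64 -0.44  1.8   0.37  0.78  1.89]
1.49 (0.48, 0.05, 0.2) [ 0.44  0.27 -0.68  1.98  0.2   0.96  1.14]
1.49 (0.45, -0.16, 0.05) [ 0.71  0.49 -0.51  2.1   0.39  0.64  1.43]
1.49 (0.6, 0.2, 0.07) [ 0.12  0.73 -0.69  1.7   0.56  0.92  0.7 ]
-1.65 (0.42, 0.03, 0.4) [ 0.22 -0.08 -0.33  1.83 -0.03  1.38 -1.75]
-1.65 (0.66, 0.03, 0.15) [ 0.04  0.57 -0.18  1.59  0.11  0.99 -1.82]
-1.65 (0.67, 0.15, 0.15) [-0.12  0.61 -0.21  1.52  0.14  1.02 -2.01]
-1.65 (0.56, -0.275, 0.05) [ 0.47  0.63 -0.07  1.75  0.06  0.76 -1.29]
-1.65 (0.44, -0.407, 0.05) [ 0.72  0.6  -0.03  1.81  0.02  0.73 -0.97]
-1.65 (0.48, 0.05, 0.2) [ 0.1   0.22 -0.3   1.99  0.08  0.94 -1.88]
-1.65 (0.45, -0.16, 0.05) [ 0.39  0.44 -0.13  2.11  0.1   0.6  -1.45]
-1.65 (0.6, 0.2, 0.07) [-0.2   0.63 -0.22  1.71  0.18  0.82 -2.16]
[ 0.53503832 -0.07948335 -0.61810986  1.82209989 -0.04678791  1.38395294
  1.41595981] 8.0333
```

View pics/w1.png

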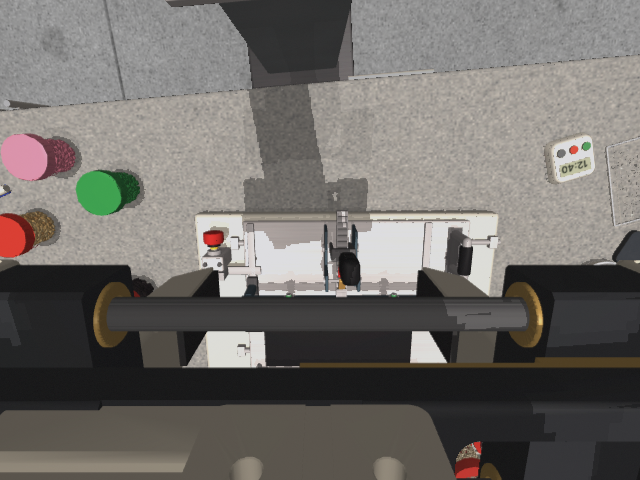

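```bash
python3 - <<'E'
from h import *
th=-.08
manip.move_pose(np.array([.51,.03,.42]),down(th-np.pi/2))
print(manip.current_q(),manip.current_clock())
c=viewer.get_calibration('wrist'); im=viewer.get_image('wrist'); cv2.imwrite('pics/w2.png',im[:,:,::-1])
np.save('pics/w2.npy',dict(c=c,im=im),allow_pickle=True)
E
```

```text
[-1.26696037  0.22993916  1.38110879  1.65328963 -0.22751797  1.44775902
 -1.51304837] 10.5667
```

View pics/w2.png

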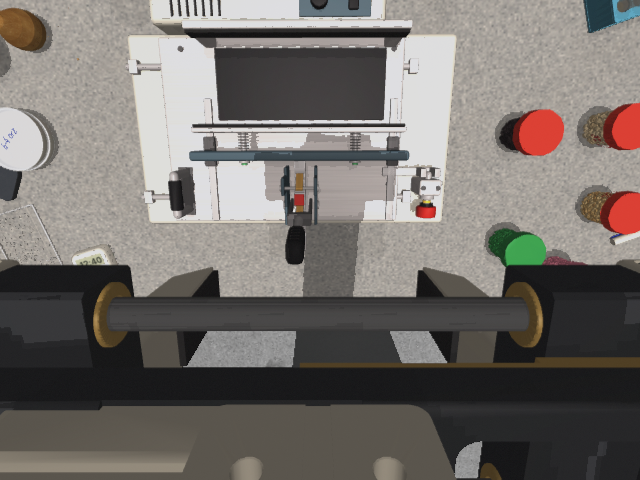

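```bash
python3 - <<'E'
from h import *
d=np.load('pics/w2.npy',allow_pickle=True).item(); im=d['im']
crop(im,120,10,190,140,4,'pics/a1.png');crop(im,280,10,190,140,4,'pics/a2.png')
crop(im,120,130,190,140,4,'pics/a3.png');crop(im,280,130,190,140,4,'pics/a4.png')
E
```

```text
(no output)
```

View pics/a3.png

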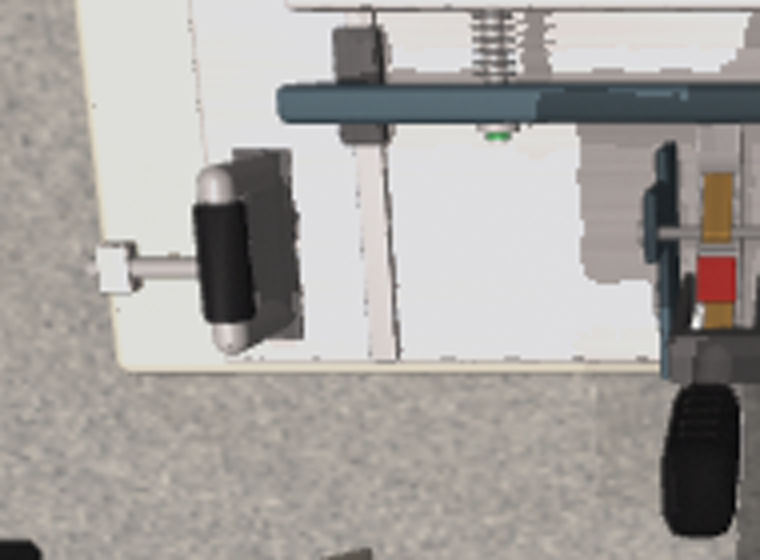

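View pics/a4.png

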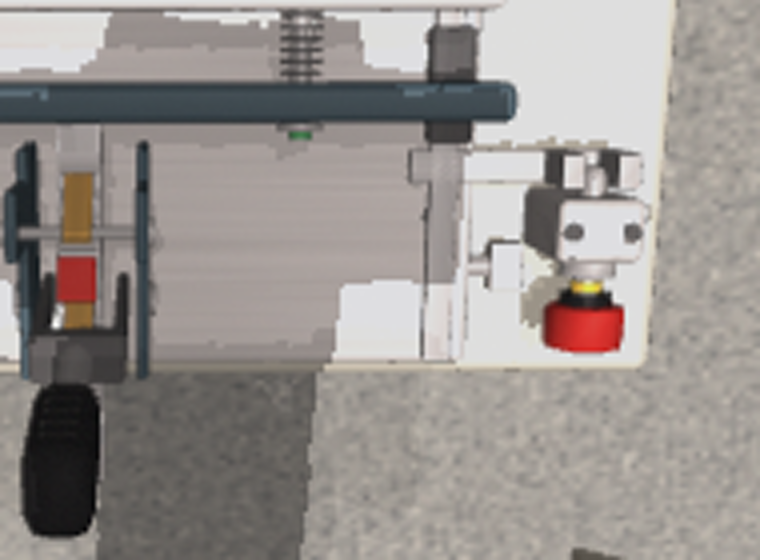

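View pics/a1.png

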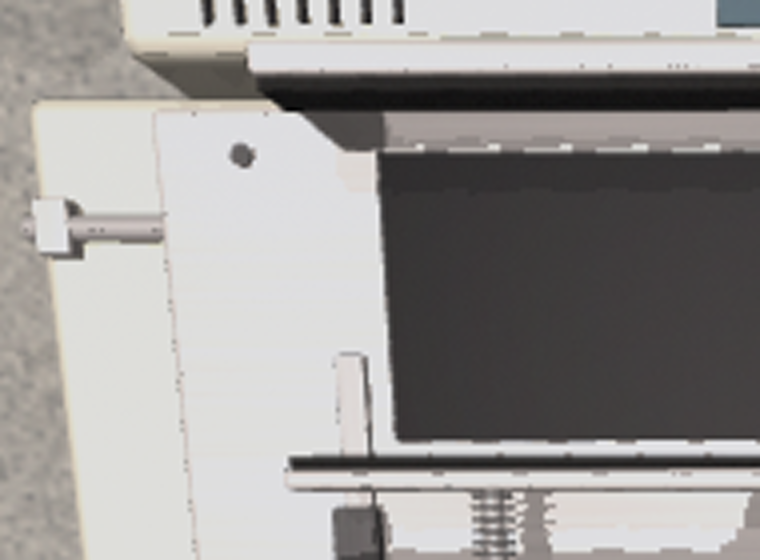

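View pics/a2.png

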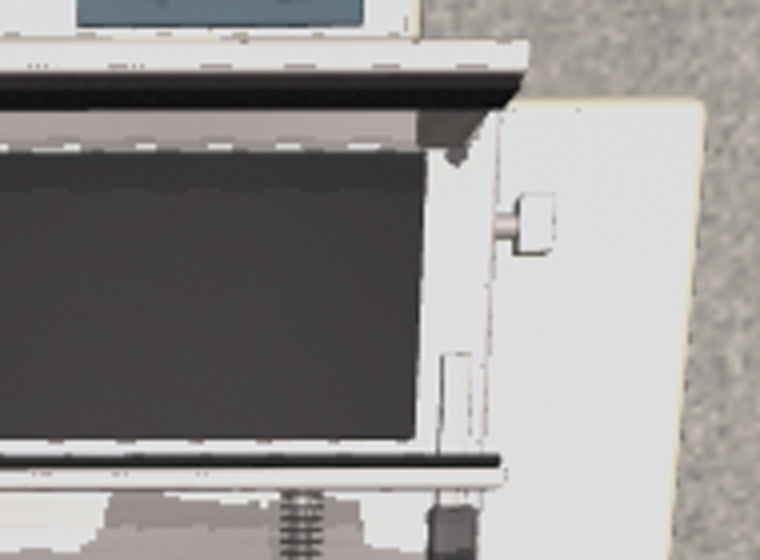

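```bash
cat > fr.py <<'E'
from h import *
def fit(loc,W):
    loc=np.array(loc);W=np.array(W);A=W-W.mean(0);B=loc-loc.mean(0)
    th=np.arctan2((B[:,0]*A[:,1]-B[:,1]*A[:,0]).sum(),(B*A).sum())
    r=np.array([[np.cos(th),-np.sin(th)],[np.sin(th),np.cos(th)]]); t=W.mean(0)-r@loc.mean(0)
    return th,r,t,W-(loc@r.T+t)
E
python3 - <<'E'
from fr import *
d=np.load('pics/w2.npy',allow_pickle=True).item(); c=d['c']
loc=np.array([[-212,240],[-212,-216],[54,-216],[54,240]])/1000
px=np.array([[150,223],[441.2,222.2],[456.3,35],[128.6,35.2]])
W=[onz(c,p,.03)[:2] for p in px]
th,r,t,res=fit(loc,W); print(th,t); print(res*1e3)
def L(uv,z): return (np.r_[r.T@(onz(c,uv,z)[:2]-t)]*1e3).round(1)
o=lambda u,v:(u/4+120,v/4+130); o4=lambda u,v:(u/4+280,v/4+130); o1=lambda u,v:(u/4+120,v/4+10);o2=lambda u,v:(u/4+280,v/4+10)
print('handle',L(o(223,262),.09))
print('knob top back/front',L(o4(585,307),.08),L(o4(585,335),.08))
print('lever grip top centre?',L(o(700,460),.217), L(o(690,530),.243))
print('bar rear bottom edge',L(o(280,120),.121),L(o4(515,120),.121), 'z.095',L(o4(515,120),.095))
print('bar front edge',L(o(280,86),.121),L(o4(515,84),.121))
print('pad face top edge',L(o1(292,458),.120),L(o2(500,456),.120))
print('fence',L(o1(300,110),.097),L(o1(270,75),.119),L(o2(500,108),.097),L(o2(527,72),.119))
print('mat',L(o1(378,153),.046),L(o1(396,440),.046),L(o2(427,153),.046),L(o2(415,438),.046))
print('pins',L(o(497,137),.108),L(o4(300,137),.108))
print('axle',L(o(700,232),.08))
E
```

```text
-0.07719724491753424 [0.66810488 0.03847945]
[[ 1.43540874 -3.17887012]
 [ 2.42128077  2.93767262]
 [-1.84707363  4.05495503]
 [-2.00961588 -3.81375753]]
handle [-159.5  169.5]
knob top back/front [-177.1 -172.9] [-187.  -173.6]
lever grip top centre? [-193.5    1.4] [-203.8    2.5]
bar rear bottom edge [-111.2  135.5] [-111.6 -134.7] z.095 [-112.8 -141.1]
bar front edge [-101.   134.6] [-100.8 -134.1]
pad face top edge [-69.2 128.5] [ -69.  -127.9]
fence [ 32.1 125.1] [ 35.5 126.1] [  32.2 -127.4] [  35.9 -129.8]
mat [ 32.1 115.6] [-59.6 115.8] [  31.8 -114.9] [ -59.3 -114.8]
pins [-117.2   71.3] [-117.4  -69.8]
axle [-150.8    8.9]
```

```bash
cat > fr2.py <<'E'
from fr import *
th=-.0772; t=np.array([.6685,.0385]); r=np.array([[np.cos(th),-np.sin(th)],[np.sin(th),np.cos(th)]])
def S(x,y,z): return np.r_[r@np.array([x,y])+t,z]   # shaker frame (mm->m given in m), z world
def toS(p): return np.r_[r.T@(np.array(p)[:2]-t),p[2]]
YP=th+np.pi/2; YM=th-np.pi/2
E
python3 - <<'E'
from fr2 import *
d=np.load('pics/w2.npy',allow_pickle=True).item(); c=d['c']
m=topface(d['im']); n,l,st,ce=cv2.connectedComponentsWithStats(m)
for i in range(1,n):
    if st[i][4]>300: print(ce[i],st[i],onz(c,ce[i],.073))
pts=dict(b=(.561,-.275,.044),a=(.5586,-.3986,.044),d=(.4395,-.4073,.044),row0=S(-.002,.104,.09),row1=S(-.002,0,.09),row2=S(-.002,-.104,.09),lev=S(-.193,0,.198),knob=S(-.183,-.173,.047),hand=S(-.16,.17,.071),hand2=S(-.16,.25,.071))
for y in (YP,YM):
  for k,p in pts.items():
    q=manip.solve_ik(np.array(p),down(y)); print(round(y,2),k,None if q is None else np.round(q,2))
E
```

```text
[627.37380497 127.69502868] [ 611  103   29   47 1046] [ 0.56279424 -0.39086903  0.073     ]
[540.63720074 131.98158379] [ 519  109   45   46 1629] [ 0.56636121 -0.27568748  0.073     ]
[625.40498155 213.89760148] [ 608  193   32   42 1084] [ 0.44437589 -0.40331054  0.073     ]
1.49 b [ 1.22  1.14 -1.31  1.72  1.17  1.27  1.11]
1.49 a [ 1.31  1.2  -1.31  1.55  1.19  1.34  1.35]
1.49 d [ 1.54  1.11 -1.31  1.79  1.16  1.24  1.38]
1.49 row0 [ 0.3   0.86 -0.87  1.53  0.71  1.09  0.76]
1.49 row1 [ 0.47  0.82 -0.87  1.59  0.7   1.06  0.9 ]
1.49 row2 [ 0.74  0.93 -1.09  1.61  0.89  1.17  0.94]
1.49 lev [ 0.74  0.38 -1.08  1.98  0.39  1.01  0.97]
1.49 knob [ 1.04  0.76 -1.09  2.06  0.9   0.89  0.92]
1.49 hand [ 0.05  0.61 -0.65  1.87  0.5   0.82  0.64]
1.49 hand2 [-0.09  0.68 -0.65  1.77  0.51  0.87  0.53]
-1.65 b [-0.12  0.78  0.75  1.77 -0.68  0.87 -0.7 ]
-1.65 a [ 0.1   0.87  0.75  1.6  -0.69  0.96 -0.57]
-1.65 d [ 0.13  0.77  0.8   1.84 -0.72  0.86 -0.36]
-1.65 row0 [-0.79  0.85  0.86  1.57 -0.72  1.06 -1.38]
-1.65 row1 [-0.66  0.82  0.87  1.64 -0.71  1.03 -1.22]
-1.65 row2 [-0.51  0.81  0.86  1.65 -0.71  1.02 -1.06]
-1.65 lev [-1.1   0.37  1.13  2.04 -0.4   0.98 -1.41]
-1.65 knob [-0.36  0.55  0.68  2.11 -0.57  0.67 -0.94]
-1.65 hand [-1.08  0.69  0.85  1.91 -0.68  0.86 -1.52]
-1.65 hand2 [-1.16  0.75  0.84  1.81 -0.7   0.91 -1.65]
```

```bash
cat > ops.py <<'E'
from fr2 import *
def st(tag=''):
    print(tag,'t=%.1f'%manip.current_clock(),'tcp',np.round(manip.current_tool_pos(),4),'gap %.4f'%manip.current_finger_gap(),'F',np.round(manip.current_force(),1))
def pick(x,y):
    manip.move_pose(np.array([x,y,.17]),down(YM))
    manip.servo_line(np.array([x,y,.044]),vel=.12)
    effector.close(f_grip=35); st('closed')
    manip.servo_line(np.array([x,y,.044+.07]),vel=.12); st('lifted')
def place(ys,xs=-.006):
    # cup underside z = tcp-.044 ; entry from right
    zt=.046+.044
    manip.servo_line(S(xs,-.30,zt+.022),vel=.25); st('entry')
    manip.servo_line(S(xs,ys,zt+.022),vel=.2); st('over')
    manip.servo_line(S(xs,ys,zt+.001),vel=.06); st('down')
E
python3 - <<'E'
from ops import *
m=manip
def show(n):
    cv2.imwrite(n,viewer.get_image('top')[180:400,200:560,::-1].repeat(2,0).repeat(2,1))
pick(.562,-.275)
show('pics/p1.png')
E
```

```text
closed t=13.9 tcp [ 0.5621 -0.2749  0.0442] gap 0.0609 F [0.3 0.7 1.3]
lifted t=14.6 tcp [ 0.5618 -0.2745  0.1136] gap 0.0607 F [-0.7  0.6 -0.8]
```

View pics/p1.png

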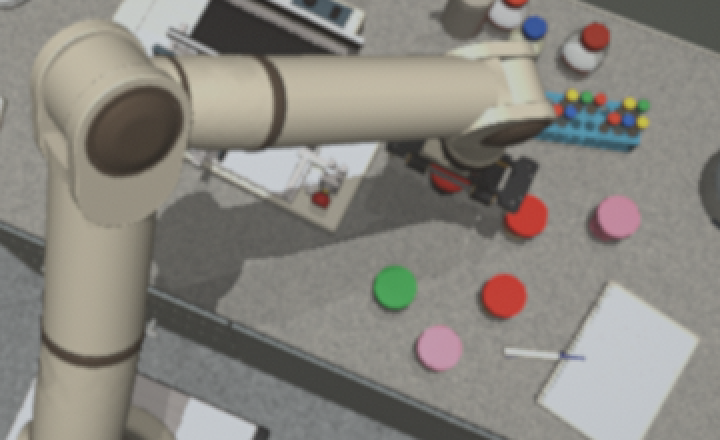

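```bash
python3 - <<'E'
from ops import *
place(.104)
E
```

```text
entry t=15.2 tcp [ 0.6393 -0.2594  0.1104] gap 0.0605 F [-0.1 -0.6 -0.8]
over t=17.3 tcp [0.6706 0.141  0.1121] gap 0.0610 F [-0.6 -0.  -1.1]
down t=17.8 tcp [0.6702 0.1424 0.0902] gap 0.0605 F [-0.2  0.6 -1.5]
```

```bash
cat >> ops.py <<'E'
def view(name,p=(.51,.03,.42),full=True):
    manip.move_pose(np.array(p),down(YM))
    c=viewer.get_calibration('wrist'); im=viewer.get_image('wrist')
    np.save(f'pics/{name}.npy',dict(c=c,im=im),allow_pickle=True)
    cv2.imwrite(f'pics/{name}.png',im[:,:,::-1]); return c,im
def up(dz,vel=.15):
    P=np.array(manip.current_tool_pos()); P[2]+=dz; manip.servo_line(P,vel=vel)
def lids(img,c,amin=150,z=.073):
    out=[]
    m=topface(img); n,l,s,ce=cv2.connectedComponentsWithStats(m)
    for i in range(1,n):
        if s[i][4]>amin: out.append((ce[i].round(1),s[i][4],onz(c,ce[i],z).round(4)))
    return out
E
python3 - <<'E'
from ops import *
effector.open_jaws(); st('open'); up(.14)
c,im=view('w3')
for o in lids(im,c): print(o)
t_=viewer.get_image('top')
for o in lids(t_,'top'): 
    if o[0][0]>395 and o[0][1]>220: print('top',o)
st()
E
```

```text
open t=18.5 tcp [0.6706 0.1427 0.091 ] gap 0.0916 F [ 0.1  0.2 -0.4]
(array([212.6,  64.4]), np.int32(2258), array([0.6833, 0.1525, 0.073 ]))
(array([628. , 129.4]), np.int32(980), array([ 0.5628, -0.3898,  0.073 ]))
(array([625.9, 215.5]), np.int32(1054), array([ 0.4444, -0.4027,  0.073 ]))
(array([427.2, 212.7]), np.int32(191), array([ 0.4692, -0.122 ,  0.073 ]))
top (array([462.7, 287.5]), np.int32(327), array([ 0.5589, -0.3987,  0.073 ]))
top (array([451.6, 327.7]), np.int32(354), array([ 0.4395, -0.4073,  0.073 ]))
 t=20.8 tcp [0.5103 0.0315 0.4193] gap 0.0913 F [ 0.6  0.3 -0.1]
```

View pics/w3.png

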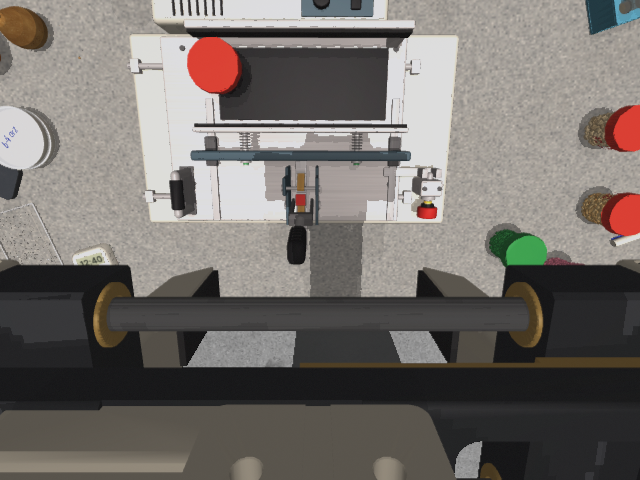

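```bash
python3 - <<'E'
from ops import *
d=np.load('pics/w3.npy',allow_pickle=True).item()
print('b',toS(onz(d['c'],(212.6,64.4),.119)))
pick(.5605,-.397)
if manip.current_finger_gap()<.055: raise SystemExit('lost')
place(0.0)
t_=viewer.get_image('top'); crop(t_,220,130,330,220,2.2,'pics/p2.png')
s_=viewer.get_image('side'); crop(s_,180,140,260,190,3,'pics/p2s.png')
E
```

```text
b [-0.00297215  0.10253007  0.119     ]
closed t=24.4 tcp [ 0.5606 -0.3972  0.0442] gap 0.0603 F [-0.9  0.8  1.2]
lifted t=25.1 tcp [ 0.5604 -0.3964  0.1136] gap 0.0604 F [ 0.3 -0.7 -0.9]
entry t=25.9 tcp [ 0.6378 -0.2623  0.1118] gap 0.0610 F [ 0.1  0.5 -0.7]
over t=27.6 tcp [0.6624 0.0369 0.1122] gap 0.0603 F [-0.1  0.2 -0.7]
down t=28.1 tcp [0.6621 0.0387 0.0901] gap 0.0604 F [ 0.1  0.5 -1. ]
```

View pics/p2s.png

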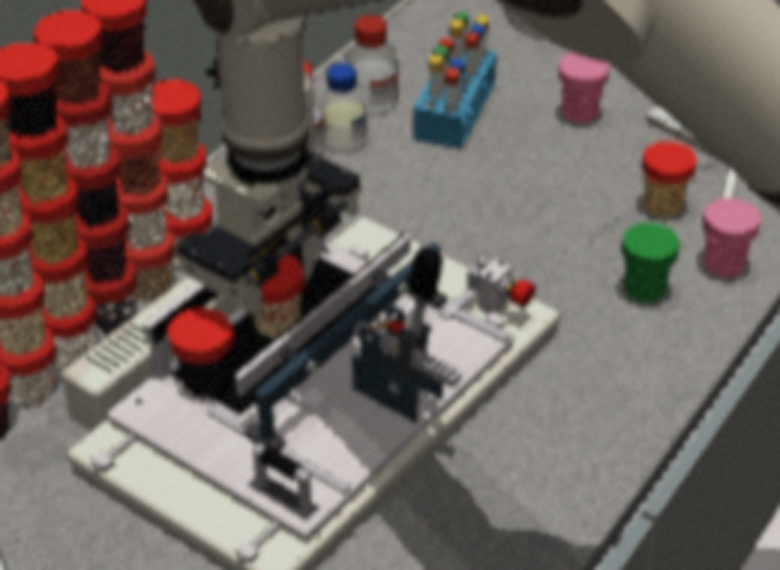

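Cup A is upright beside cup B; the yellow cup D still stands in place. Release, re-check D, then pick it.

```bash
python3 - <<'E'
from ops import *
effector.open_jaws(); up(.12)
P=manip.current_tool_pos()
manip.servo_line(S(-.006,-.30,.22),vel=.3)
t_=viewer.get_image('top')
ok=[o for o in lids(t_,'top') if o[0][0]>395 and o[0][1]>220]
print(ok)
s_=viewer.get_image('side'); so=[o for o in lids(s_,'side',60) if o[0][0]>320]; print(so)
crop(t_,220,130,330,220,2.2,'pics/p3.png'); crop(s_,180,140,260,190,3,'pics/p3s.png')
st()
E
```

```text
[(array([451.5, 327.7]), np.int32(354), array([ 0.4395, -0.4073,  0.073 ]))]
[(array([403. , 192.6]), np.int32(160), array([ 0.4391, -0.4024,  0.073 ]))]
 t=31.1 tcp [ 0.6403 -0.2573  0.2195] gap 0.0918 F [-0.6  0.6  0. ]
```

View pics/p3.png

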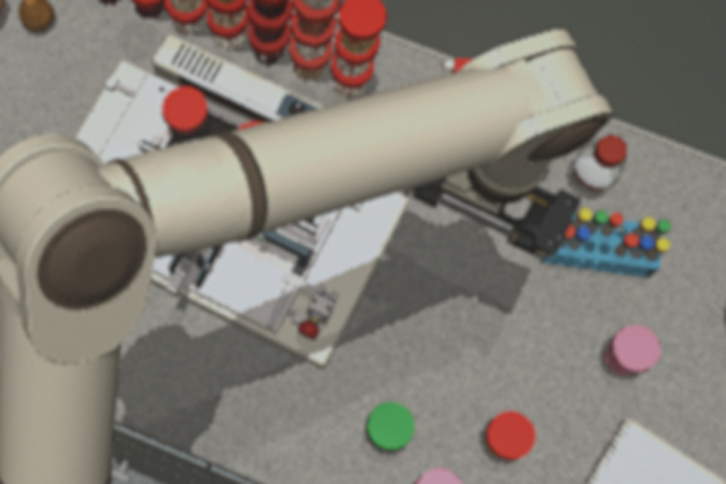

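View pics/p3s.png

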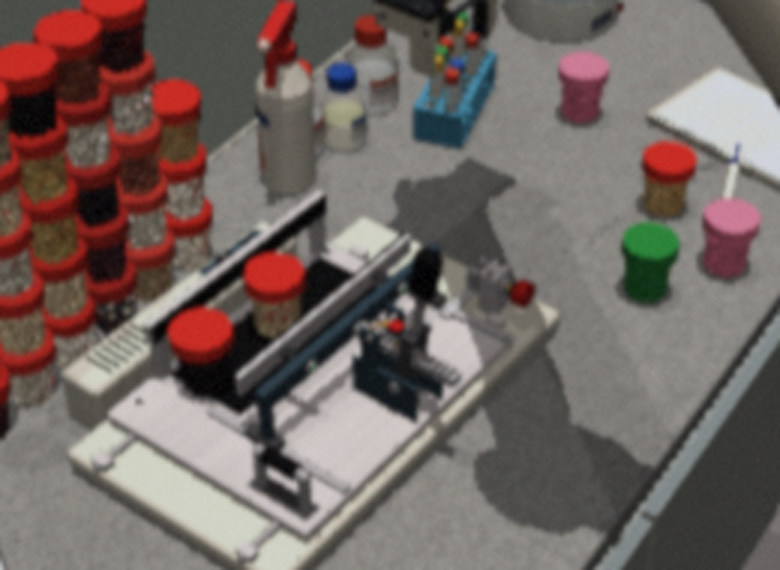

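```bash
python3 - <<'E'
from ops import *
pick(.4405,-.406)
if manip.current_finger_gap()<.055: raise SystemExit('lost')
place(-.104)
s_=viewer.get_image('side'); crop(s_,180,140,260,190,3,'pics/p4s.png')
E
```

```text
closed t=33.9 tcp [ 0.4406 -0.4062  0.0442] gap 0.0604 F [-0.4 -0.3  1.4]
lifted t=34.6 tcp [ 0.4405 -0.4054  0.1136] gap 0.0596 F [-0.9 -0.2 -0.8]
entry t=35.7 tcp [ 0.6375 -0.2621  0.1119] gap 0.0599 F [-0.5 -0.9 -0.2]
over t=36.9 tcp [ 0.6541 -0.067   0.1123] gap 0.0598 F [-0.9  0.1 -0.8]
down t=37.4 tcp [ 0.6541 -0.0652  0.0902] gap 0.0598 F [ 0.1  0.5 -0.9]
```

View pics/p4s.png

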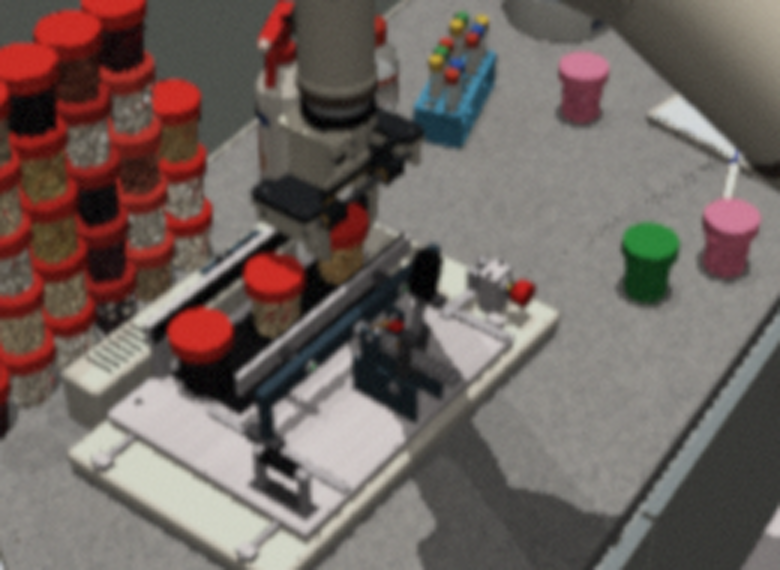

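```bash
python3 - <<'E'
from ops import *
effector.open_jaws(); up(.14)
c,im=view('w5')
for o in lids(im,c,800,.119): print(o, toS(o[2]).round(4))
crop(im,120,20,340,250,2.3,'pics/w5c.png'); st()
E
```

```text
(array([211. ,  64.3]), np.int32(2266), array([0.6736, 0.1413, 0.119 ])) [-0.0028  0.1029  0.119 ]
(array([301.2,  65.3]), np.int32(2248), array([0.6647, 0.0365, 0.119 ])) [-0.0036 -0.0023  0.119 ]
(array([390.9,  64.4]), np.int32(2271), array([ 0.6577, -0.0677,  0.119 ])) [-0.0026 -0.1067  0.119 ]
 t=40.3 tcp [0.5101 0.0302 0.4192] gap 0.0917 F [-0.1  0.9  0.1]
```

View pics/w5c.png

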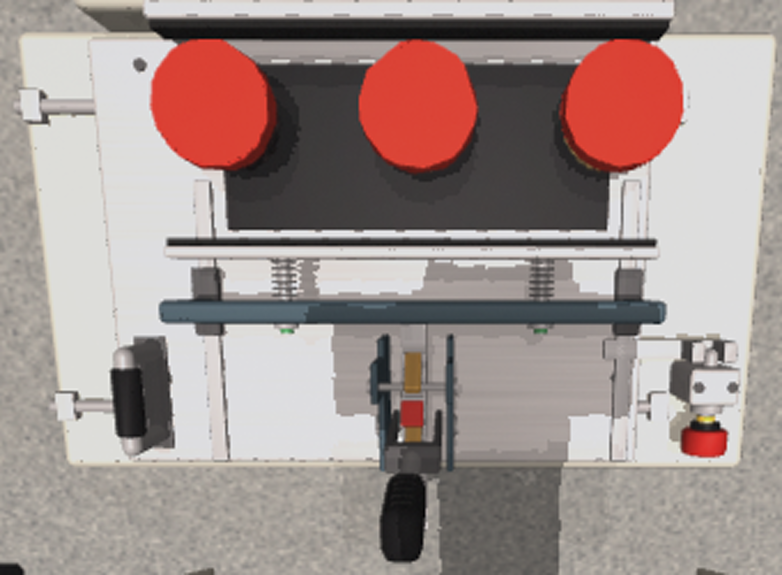

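```bash
python3 - <<'E'
from ops import *
manip.move_pose(S(-.006,-.104,.23),down(YM))
manip.servo_line(S(-.006,-.104,.0905),vel=.12)
effector.close(f_grip=35); st('c')
manip.servo_line(S(-.006,-.104,.0935),vel=.05)
manip.servo_line(S(-.006,-.1005,.0935),vel=.05)
manip.servo_line(S(-.006,-.1005,.0905),vel=.05); st('d')
effector.open_jaws(); up(.14)
c,im=view('w6')
for o in lids(im,c,800,.119): print(o, toS(o[2]).round(4))
st()
# knob/lever points from this view
E
```

```text
c t=43.2 tcp [ 0.6546 -0.0648  0.0906] gap 0.0596 F [-0.1  0.2  0.5]
d t=44.0 tcp [ 0.6551 -0.0613  0.0907] gap 0.0600 F [ 0.1 -0.   1.1]
(array([211.1,  64.4]), np.int32(2268), array([0.6735, 0.1413, 0.119 ])) [-0.0029  0.1029  0.119 ]
(array([301.4,  65.3]), np.int32(2247), array([0.6647, 0.0365, 0.119 ])) [-0.0036 -0.0023  0.119 ]
(array([369.1,  95.4]), np.int32(2137), array([ 0.6257, -0.0409,  0.119 ])) [-0.0365 -0.0825  0.119 ]
 t=46.8 tcp [0.5101 0.0303 0.4193] gap 0.0923 F [-0.5 -0.5 -0.5]
```

```bash
python3 - <<'E'
from h import *
im=cv2.imread('pics/w6.png')[:,:,::-1]
crop(im,120,20,340,250,2.3,'pics/w6c.png')
s_=viewer.get_image('side'); crop(s_,180,160,200,170,4,'pics/p6s.png')
E
```

```text
(no output)
```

View pics/w6c.png

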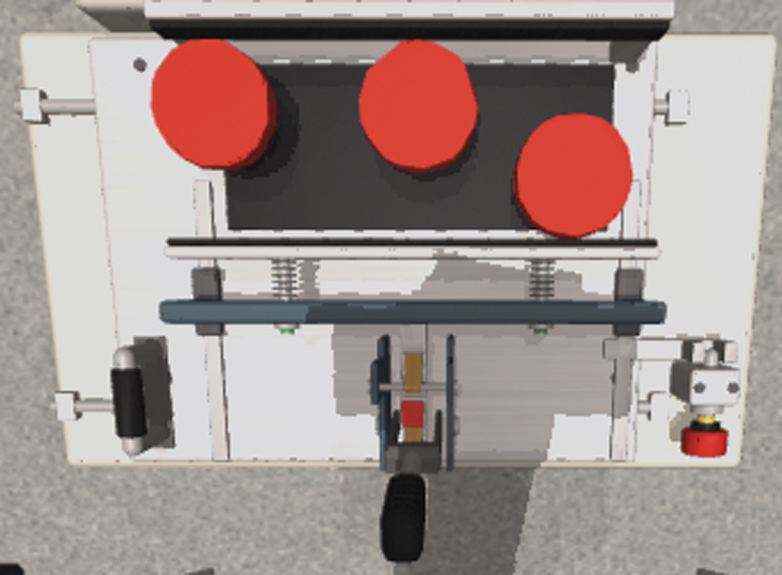

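View pics/p6s.png

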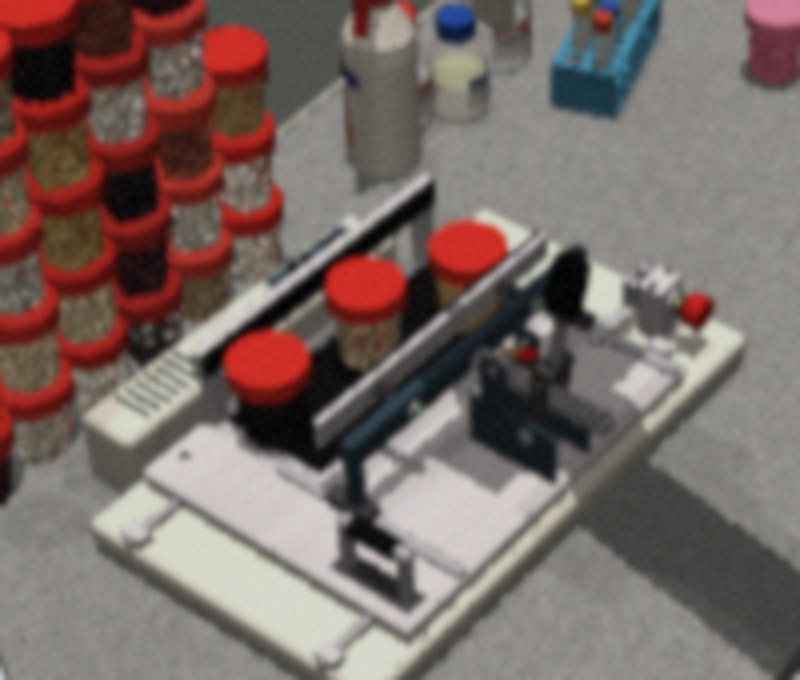

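```bash
python3 - <<'E'
from ops import *
x,y=-.043,-.0915
manip.move_pose(S(x,y,.23),down(YM))
manip.servo_line(S(x,y,.135),vel=.15)
manip.servo_line(S(x,y,.0905),vel=.06); st('at')
effector.close(f_grip=30); st('c')
manip.servo_line(S(x,y,.0925),vel=.04)
manip.servo_line(S(-.0095,-.101,.0925),vel=.06); st('m')
manip.servo_line(S(-.0095,-.101,.0905),vel=.04); st('d')
s_=viewer.get_image('side'); crop(s_,180,160,200,170,4,'pics/p7s.png')
E
```

```text
at t=49.5 tcp [ 0.6188 -0.0496  0.0907] gap 0.0919 F [-1.  -1.   0.1]
c t=50.1 tcp [ 0.6187 -0.0492  0.0907] gap 0.0599 F [0.1 0.5 0.8]
m t=51.0 tcp [ 0.6509 -0.0617  0.0922] gap 0.0600 F [-0.5 -0.6 -0.6]
d t=51.3 tcp [ 0.6512 -0.0614  0.0907] gap 0.0602 F [-0.  -0.5 -0.6]
```

View pics/p7s.png

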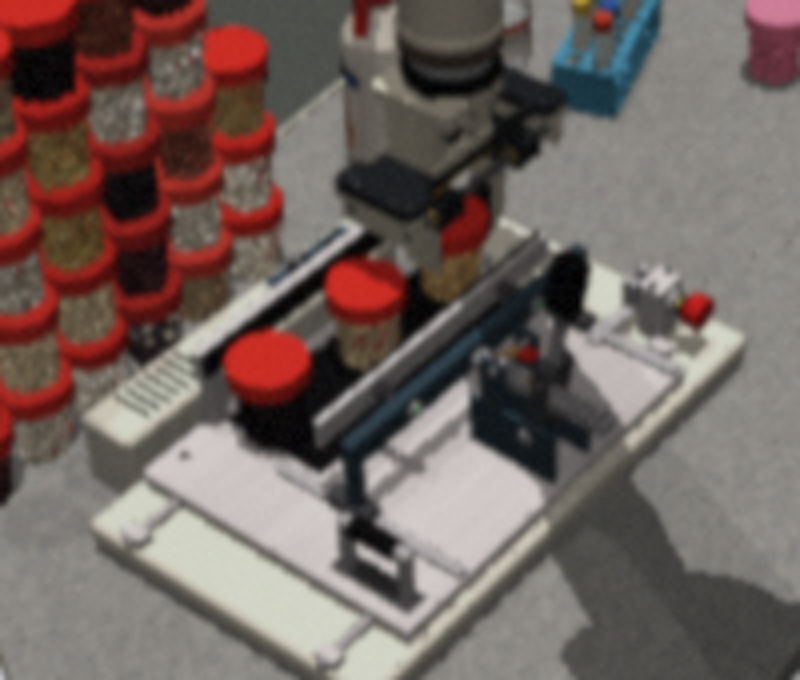

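```bash
python3 - <<'E'
from ops import *
effector.open_jaws(); up(.14)
c,im=view('w7')
for o in lids(im,c,800,.119): print(o, toS(o[2]).round(4))
crop(im,120,20,340,250,2.3,'pics/w7c.png'); st()
E
```

```text
(array([210.9,  64.3]), np.int32(2264), array([0.6736, 0.1413, 0.119 ])) [-0.0028  0.1029  0.119 ]
(array([301.2,  65.2]), np.int32(2247), array([0.6647, 0.0366, 0.119 ])) [-0.0036 -0.0022  0.119 ]
(array([386.5,  64.7]), np.int32(2258), array([ 0.6578, -0.0627,  0.119 ])) [-0.0029 -0.1017  0.119 ]
 t=54.2 tcp [0.51   0.0302 0.4192] gap 0.0918 F [-0.8 -0.4 -0.2]
```

View pics/w7c.png

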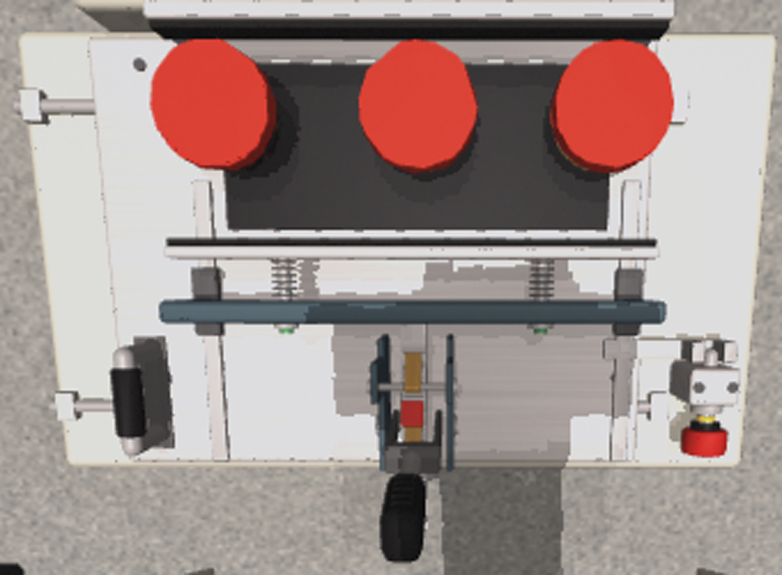

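```bash
sed -i 's/^th=.*$/th=-.0772; t=np.array([.6685,.0385])/' fr2.py; cat >> ops.py <<'E'
_dt=np.array([-.003,.0025])
def T(x,y,z): return S(x+_dt[0],y+_dt[1],z)   # true shaker frame -> commanded TCP
LX0=-.1926
def stroke(fwd=.0395,back=-.0015,vel=.05):
    manip.servo_line(T(LX0+fwd,0,.198),vel=vel); st('end'); manip.sleep(.15)
    manip.servo_line(T(LX0+back,0,.198),vel=vel); manip.sleep(.2); st('back')
E
python3 - <<'E'
from ops import *
manip.move_pose(T(LX0,0,.30),down(YM))
manip.servo_line(T(LX0,0,.198),vel=.1); st('at')
effector.close(f_grip=15); st('closed')
im=viewer.get_image('side'); crop(im,180,160,200,170,4,'pics/l0.png')
stroke()
im=viewer.get_image('side'); crop(im,180,160,200,170,4,'pics/l1.png')
E
```

```text
Traceback (most recent call last):
  File "ops.py", line 29, in T
    def T(x,y,z): return S(x+_dt[0],y+_dt[1],z)   # true shaker frame -> commanded TCP
                         ~^^^^^^^^^^^^^^^^^^^^^
  File "fr2.py", line 3, in S
    def S(x,y,z): return np.r_[r@np.array([x,y])+t,z]   # shaker frame (mm->m given in m), z world
                               ^
NameError: name 'r' is not defined. Did you mean: 'R'?
```

```bash
sed -i 's/^th=.*$/th=-.0772; t=np.array([.6685,.0385]); r=np.array([[np.cos(th),-np.sin(th)],[np.sin(th),np.cos(th)]])/' fr2.py
python3 - <<'E'
from ops import *
manip.move_pose(T(LX0,0,.30),down(YM))
manip.servo_line(T(LX0,0,.198),vel=.1); st('at')
effector.close(f_grip=15); st('closed')
im=viewer.get_image('side'); crop(im,180,160,200,170,4,'pics/l0.png')
if abs(manip.current_finger_gap()-.018)<.003:
    stroke()
    im=viewer.get_image('side'); crop(im,180,160,200,170,4,'pics/l1.png')
E
```

```text
at t=55.9 tcp [0.4742 0.0561 0.1986] gap 0.0919 F [0.8 0.1 0.3]
closed t=57.1 tcp [0.4737 0.0561 0.198 ] gap 0.0179 F [-0.1  0.8 -0.5]
end t=58.1 tcp [0.512  0.0532 0.1972] gap 0.0181 F [-3.6  1.  -6.2]
back t=59.4 tcp [0.4738 0.0561 0.1985] gap 0.0181 F [  7.1   0.9 -12.1]
```

View pics/l0.png

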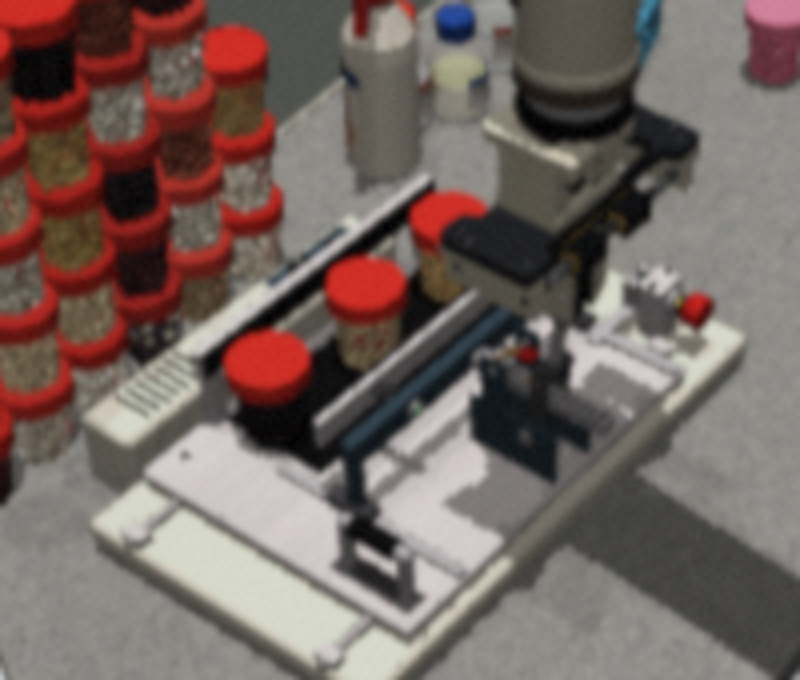

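View pics/l1.png

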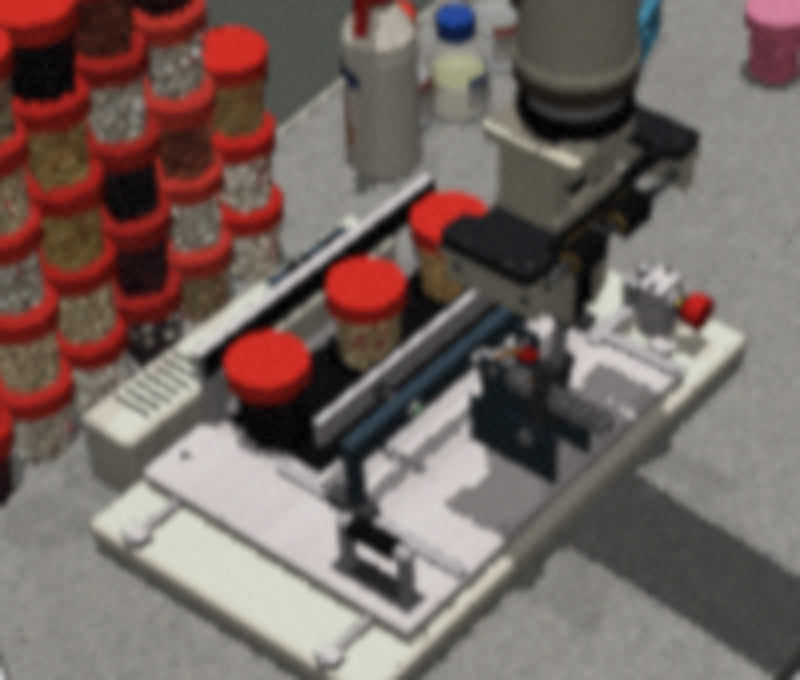

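```bash
python3 - <<'E'
import cv2,numpy as np
a=cv2.imread('pics/l0.png');b=cv2.imread('pics/l1.png')
d=np.abs(a.astype(int)-b).sum(2); m=d>60
print(m.sum()); cv2.imwrite('pics/ld.png',np.clip(d*2,0,255).astype(np.uint8))
# bar left end profile along direction perpendicular
for im in (a,b):
    hsv=cv2.cvtColor(im,cv2.COLOR_BGR2HSV); mm=((hsv[...,0]>90)&(hsv[...,0]<120)&(hsv[...,1]>70))[430:470,330:430]
    ys,xs=np.nonzero(mm); print(ys.mean(),xs.mean(),len(xs))
E
```

```text
421
13.56569709127382 29.381143430290873 997
13.708454810495628 29.11661807580175 1029
```

View pics/ld.png

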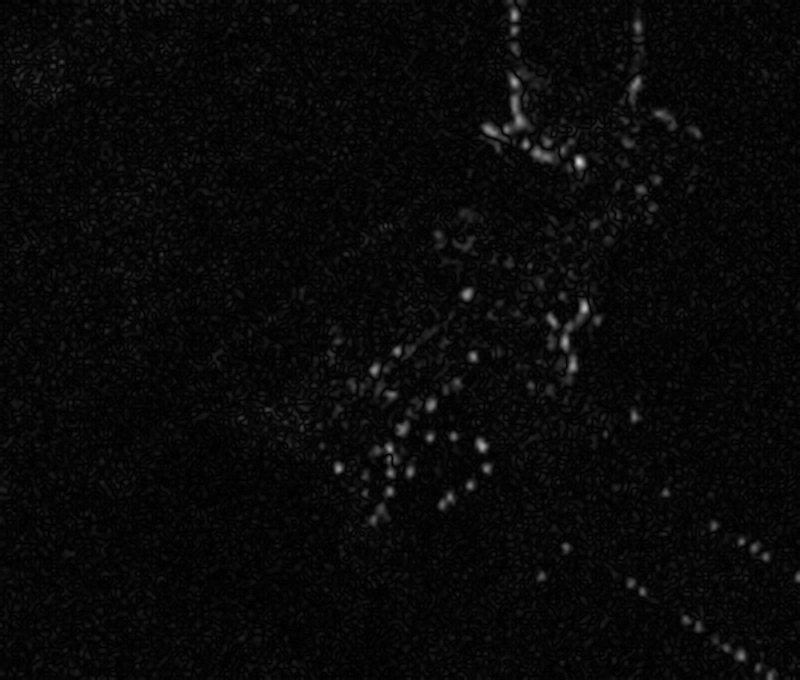

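```bash
python3 - <<'E'
from ops import *
manip.servo_line(T(LX0+.0405,0,.198),vel=.05); manip.sleep(.2); st('end')
im=viewer.get_image('side'); crop(im,180,160,200,170,4,'pics/l2e.png')
manip.servo_line(T(LX0-.002,0,.198),vel=.05); manip.sleep(.2); st('back')
im=viewer.get_image('side'); crop(im,180,160,200,170,4,'pics/l2.png')
E
```

```text
end t=60.6 tcp [0.5134 0.0531 0.1977] gap 0.0182 F [-4.1  1.3 -4. ]
back t=61.9 tcp [0.4739 0.0561 0.1983] gap 0.0180 F [ 10.1   0.9 -15.4]
```

View pics/l2e.png

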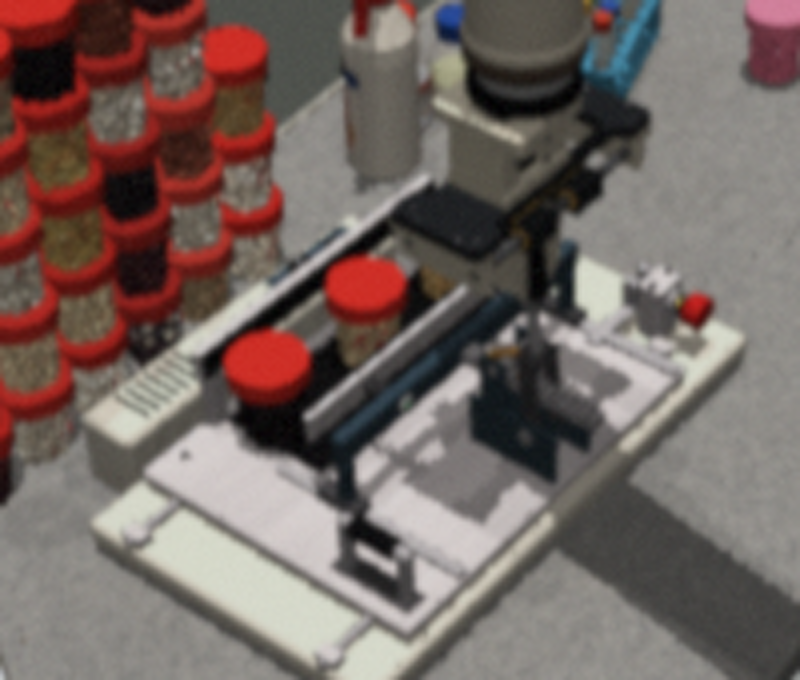

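View pics/l2.png

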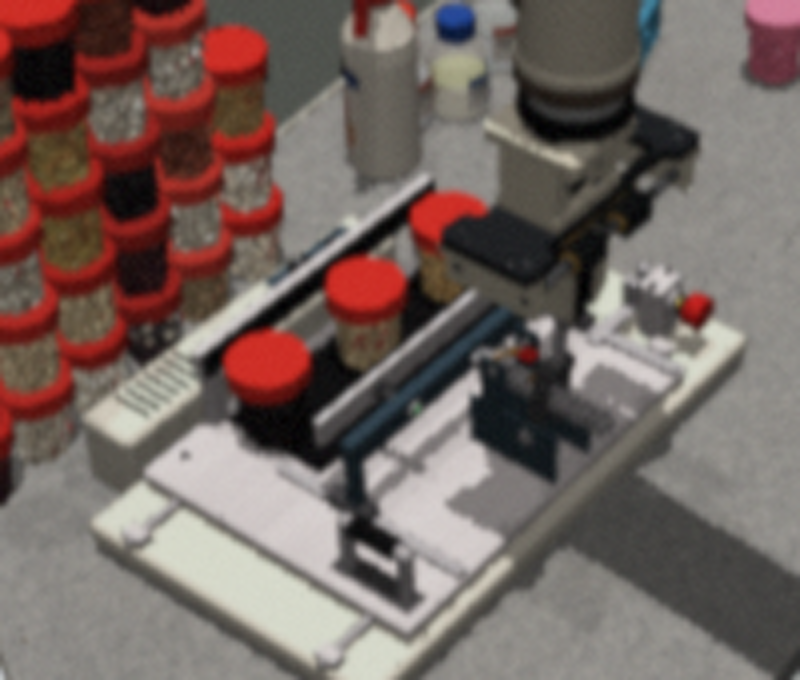

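```bash
python3 - <<'E'
from ops import *
manip.servo_line(T(LX0+.038,0,.198),vel=.06)
for f in (.041,.043,.045,.047,.049):
    manip.servo_line(T(LX0+f,0,.198),vel=.03); manip.sleep(.05); st(f)
    if manip.current_force()[0]<-15: break
im=viewer.get_image('side'); crop(im,180,160,200,170,4,'pics/l3e.png')
E
```

```text
0.041 t=63.0 tcp [0.5135 0.053  0.1974] gap 0.0177 F [-3.7  2.2 -4.1]
0.043 t=63.3 tcp [0.5154 0.0529 0.1972] gap 0.0180 F [-5.2  1.7 -6. ]
0.045 t=63.6 tcp [0.5172 0.0527 0.1971] gap 0.0178 F [-3.8  2.1 -7.4]
0.047 t=63.9 tcp [0.5186 0.0526 0.1969] gap 0.0177 F [-6.5  3.2 -6.3]
0.049 t=64.2 tcp [0.5196 0.0526 0.1968] gap 0.0179 F [-10.1   3.1  -3.9]
```

View pics/l3e.png

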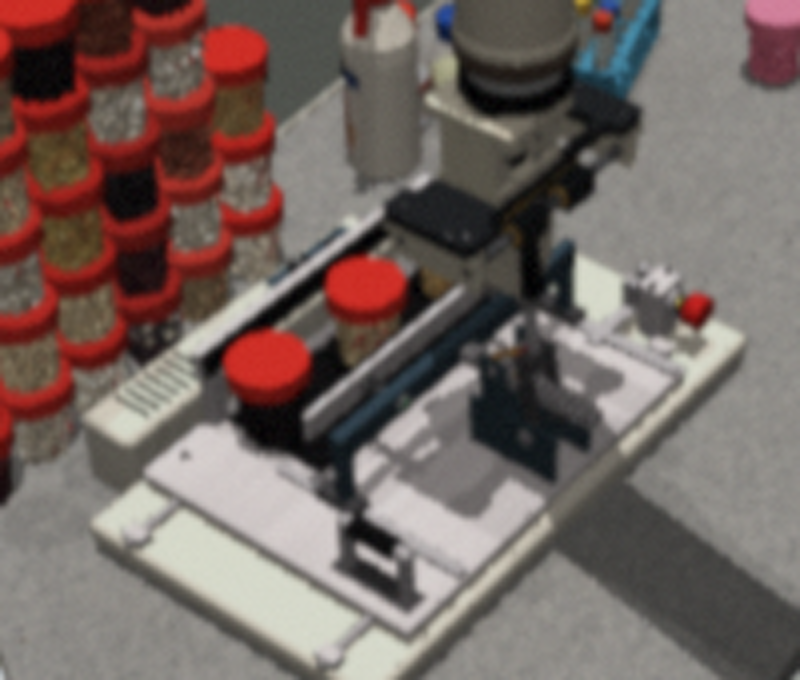

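```bash
python3 - <<'E'
from ops import *
manip.servo_line(T(LX0+.008,0,.198),vel=.06); st(.008)
for f in (.005,.002,-.0005):
    manip.servo_line(T(LX0+f,0,.198),vel=.04); manip.sleep(.05); st(f)
im=viewer.get_image('side'); crop(im,180,160,200,170,4,'pics/l3.png')
E
```

```text
0.008 t=65.1 tcp [0.4817 0.0555 0.1986] gap 0.0180 F [-1.5  0.8  7.7]
0.005 t=65.4 tcp [0.4791 0.0557 0.1984] gap 0.0180 F [-0.3  1.5  5.8]
0.002 t=65.7 tcp [0.4769 0.0558 0.1982] gap 0.0178 F [ 4.9  1.5 -1.3]
-0.0005 t=66.0 tcp [0.4755 0.0558 0.1982] gap 0.0180 F [ 9.4  1.2 -6.3]
```

View pics/l3.png

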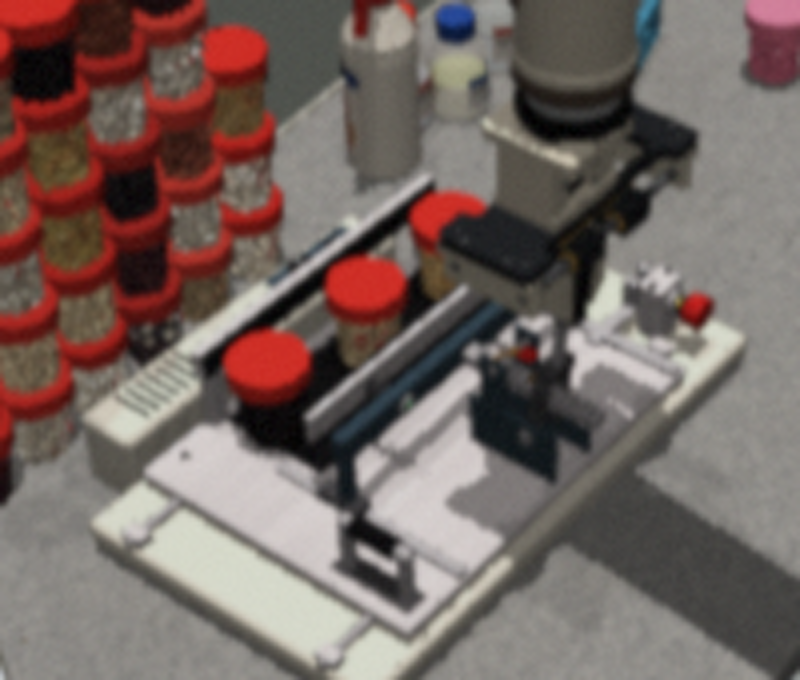

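```bash
cat >> ops.py <<'E'
def stroke2(fwd=.049,back=.0):
    manip.servo_line(T(LX0+fwd,0,.198),vel=.06); manip.sleep(.15); st('end')
    manip.servo_line(T(LX0+back,0,.198),vel=.06); manip.sleep(.15); st('back')
E
python3 - <<'E'
from ops import *
for i in range(3):
    stroke2()
    im=viewer.get_image('side'); crop(im,180,160,200,170,4,f'pics/m{i}.png')
a=[cv2.imread(f'pics/{n}.png')[180:520,180:480] for n in ('l2','l3','m0','m1','m2')]
cv2.imwrite('pics/mm.png',cv2.resize(np.hstack(a[1:]),None,fx=.65,fy=.65))
E
```

```text
end t=67.2 tcp [0.5199 0.0524 0.1962] gap 0.0174 F [-5.3  1.4 -8.1]
back t=68.3 tcp [0.4764 0.0558 0.1988] gap 0.0180 F [ 12.   -1.1 -13. ]
end t=69.5 tcp [0.5209 0.0523 0.197 ] gap 0.0183 F [-5.   1.1 -5.2]
back t=70.6 tcp [0.4767 0.0558 0.1988] gap 0.0178 F [ 13.1  -1.3 -11.8]
end t=71.8 tcp [0.5208 0.0523 0.1968] gap 0.0176 F [ -4.2  -0.8 -14. ]
back t=72.9 tcp [0.4776 0.0557 0.1994] gap 0.0181 F [ 11.3  -1.4 -12.2]
```

View pics/mm.png

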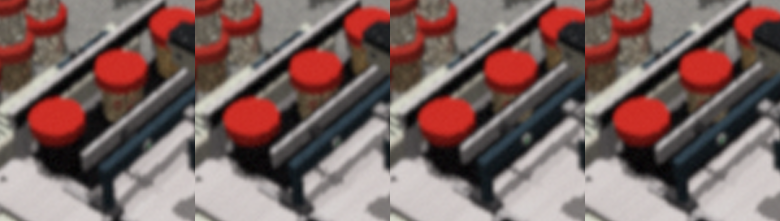

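```bash
python3 - <<'E'
from ops import *
effector.open_jaws(); up(.11,.2)
c,im=view('w8')
for o in lids(im,c,800,.119): print(o, toS(o[2]).round(4))
crop(im,120,20,340,250,2.3,'pics/w8c.png'); st()
E
```

```text
(array([209.9,  64.1]), np.int32(2253), array([0.6734, 0.1411, 0.119 ])) [-0.003   0.1027  0.119 ]
(array([300.3,  64.9]), np.int32(2245), array([0.6645, 0.0364, 0.119 ])) [-0.0038 -0.0024  0.119 ]
(array([385.7,  64.2]), np.int32(2261), array([ 0.6576, -0.0628,  0.119 ])) [-0.0031 -0.1018  0.119 ]
 t=75.5 tcp [0.5091 0.0301 0.4183] gap 0.0918 F [-0.8 -0.7 -0.2]
```

View pics/w8c.png

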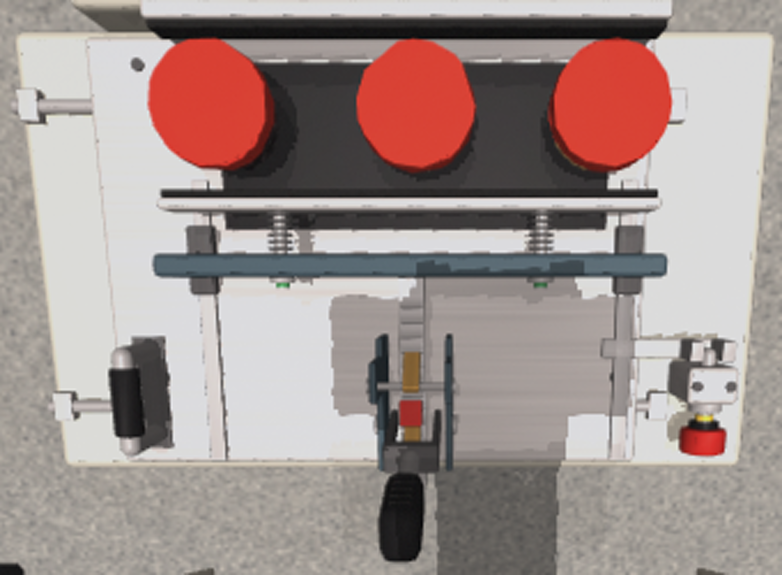

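```bash
cat >> ops.py <<'E'
def barx(c,im,cols=(245,260,350,365)):
    out=[]
    for u in cols:
        hsv=cv2.cvtColor(im,cv2.COLOR_RGB2HSV)[:,u-2:u+3].reshape(-1,5,3)
        m=((hsv[...,0]>92)&(hsv[...,0]<118)&(hsv[...,1]>70)).sum(1)>=3
        rows=np.nonzero(m[60:175])[0]+60
        if len(rows)==0: continue
        v0,v1=rows.min(),rows.max()+1
        out.append((u,v0,v1,(toS(onz(c,(u,v1-.5),.121))[0]*1e3).round(1),(toS(onz(c,(u,v0-.5),.121))[0]*1e3).round(1)))
    return out
E
python3 - <<'E'
from ops import *
for n in ('w2','w7','w8'):
    d=np.load(f'pics/{n}.npy',allow_pickle=True).item(); print(n,barx(d['c'],d['im']))
d=np.load('pics/w8.npy',allow_pickle=True).item()
crop(d['im'],220,90,160,70,5,'pics/w8d.png')
E
```

```text
w2 []
w7 []
w8 []
```

View pics/w8d.png

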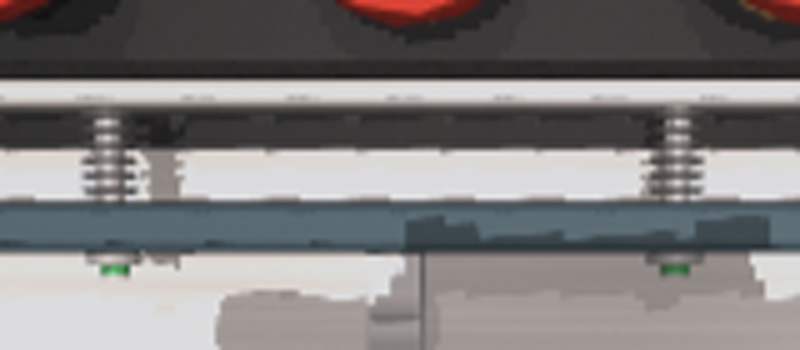

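```bash
sed -i 's/hsv\[\.\.\.,1\]>70)).sum(1)>=3/hsv[...,1]>45)).sum(1)>=3/' ops.py
python3 - <<'E'
from ops import *
for n in ('w2','w7','w8'):
    d=np.load(f'pics/{n}.npy',allow_pickle=True).item(); print(n,barx(d['c'],d['im'],(260,340,360)))
E
```

```text
w2 [(260, np.int64(151), np.int64(160), np.float64(-111.1), np.float64(-100.3)), (340, np.int64(152), np.int64(160), np.float64(-111.3), np.float64(-101.7)), (360, np.int64(151), np.int64(160), np.float64(-111.3), np.float64(-100.5))]
w7 [(260, np.int64(151), np.int64(160), np.float64(-111.3), np.float64(-100.5)), (340, np.int64(152), np.int64(160), np.float64(-111.2), np.float64(-101.6)), (360, np.int64(152), np.int64(160), np.float64(-111.1), np.float64(-101.5))]
w8 [(260, np.int64(131), np.int64(140), np.float64(-87.9), np.float64(-77.3)), (340, np.int64(131), np.int64(140), np.float64(-87.8), np.float64(-77.3)), (360, np.int64(131), np.int64(140), np.float64(-87.8), np.float64(-77.3))]
```

```bash
cat >> ops.py <<'E'
def sidebar(img,y=.06,n=5):
    c=viewer.get_calibration('side'); xs=np.arange(-.14,-.03,.0005); acc=[]
    for yy in np.linspace(y,y+.05,n):
        p=proj(c,np.array([S(x,yy,.121) for x in xs])).astype(np.float32)
        s=cv2.remap(img,p[:,:1],p[:,1:],cv2.INTER_LINEAR)[:,0].astype(float)
        acc.append(s[:,2]-s[:,0])   # blue minus red
    a=np.mean(acc,0); a=np.clip(a-8,0,None)
    return (xs*a).sum()/a.sum()*1e3, a.max()
E
python3 - <<'E'
from ops import *
for n in ('l0','l1','l2e','l2','l3e','l3','m0','m1','m2'):
    im=np.zeros((480,640,3),np.uint8); cr=cv2.imread(f'pics/{n}.png')[:,:,::-1]
    im[160:330,180:380]=cv2.resize(cr,(200,170),interpolation=cv2.INTER_AREA); print(n,sidebar(im))
print('now',sidebar(viewer.get_image('side')))
E
```

```text
l0 (np.float64(-109.4422300706357), np.float64(18.4))
l1 (np.float64(-109.36286407766987), np.float64(18.4))
l2e (np.float64(-100.92266536964979), np.float64(18.4))
l2 (np.float64(-109.3241412675375), np.float64(18.8))
l3e (np.float64(-99.26333493512732), np.float64(18.4))
l3 (np.float64(-101.31176757812496), np.float64(18.2))
m0 (np.float64(-93.41941206284841), np.float64(17.4))
m1 (np.float64(-85.77506849315066), np.float64(18.2))
m2 (np.float64(-86.043720190779), np.float64(18.2))
now (np.float64(-85.87226066897344), np.float64(17.2))
```

```bash
cat >> ops.py <<'E'
def sb(k=2): return np.mean([sidebar(viewer.get_image('side'))[0] for _ in range(k)])
def mstroke(back=.001):
    b0=sb(); f=.040
    manip.servo_line(T(LX0+f,0,.198),vel=.07)
    while True:
        b=sb(1); F=manip.current_force()
        if b-b0>9.6 or np.hypot(F[0],F[1])>22 or f>.056: break
        f+=.0015; manip.servo_line(T(LX0+f,0,.198),vel=.03)
    st('end f=%.4f adv=%.1f'%(f,b-b0))
    x=.008; manip.servo_line(T(LX0+x,0,.198),vel=.07)
    while x>-.004:
        F=manip.current_force()
        if F[0]>8: break
        x-=.002; manip.servo_line(T(LX0+x,0,.198),vel=.03)
    b1=sb(); st('back x=%.4f bar %.1f gain %.1f'%(x,b1,b1-b0))
    return b1-b0
E
python3 - <<'E'
from ops import *
manip.move_pose(T(LX0+.002,0,.30),down(YM))
manip.servo_line(T(LX0+.002,0,.198),vel=.12)
effector.close(f_grip=22); st('closed')
mstroke()
E
```

```text
closed t=78.2 tcp [0.4756 0.0559 0.198 ] gap 0.0177 F [-0.1 -0.5 -0.2]
end f=0.0490 adv=9.8 t=80.9 tcp [0.5188 0.0525 0.1965] gap 0.0181 F [-10.2  -0.4  -3.4]
back x=0.0000 bar -78.1 gain 7.7 t=82.7 tcp [0.4752 0.0559 0.198 ] gap 0.0179 F [ 9.6 -2.5 -6.9]
```

```bash
python3 - <<'E'
from ops import *
mstroke()
E
```

```text
end f=0.0505 adv=9.7 t=85.7 tcp [0.5193 0.0525 0.1959] gap 0.0181 F [-8.4 -0.3 -2.7]
back x=0.0000 bar -78.0 gain 0.2 t=87.5 tcp [0.476  0.0559 0.198 ] gap 0.0182 F [ 12.6  -2.  -19.3]
```

```bash
cat >> ops.py <<'E'
def mstroke2(Fend=15,fmax=.060):
    b0=sb(3); f=.044
    manip.servo_line(T(LX0+f,0,.198),vel=.07)
    while True:
        F=manip.current_force()
        if -F[0]>Fend or f>fmax: break
        f+=.002; manip.servo_line(T(LX0+f,0,.198),vel=.04)
    b=sb(3); st('end f=%.4f adv=%.2f'%(f,b-b0))
    x=.008; manip.servo_line(T(LX0+x,0,.198),vel=.07); print('mid %.1f'%(sb(1)-b0))
    while x>-.006:
        F=manip.current_force()
        if F[0]>10: break
        x-=.002; manip.servo_line(T(LX0+x,0,.198),vel=.03)
    b1=sb(3); st('back x=%.4f bar %.1f gain %.2f'%(x,b1,b1-b0))
    return b1-b0
E
python3 - <<'E'
from ops import *
mstroke2()
im=viewer.get_image('side'); crop(im,180,160,200,170,4,'pics/n1.png')
E
```

```text
end f=0.0560 adv=10.29 t=90.1 tcp [0.523  0.0522 0.196 ] gap 0.0179 F [-14.5  -0.5   2.1]
mid 7.5
back x=0.0000 bar -70.5 gain 7.47 t=92.1 tcp [0.477  0.0559 0.1982] gap 0.0178 F [ 13.3  -2.8 -14.9]
```

View pics/n1.png

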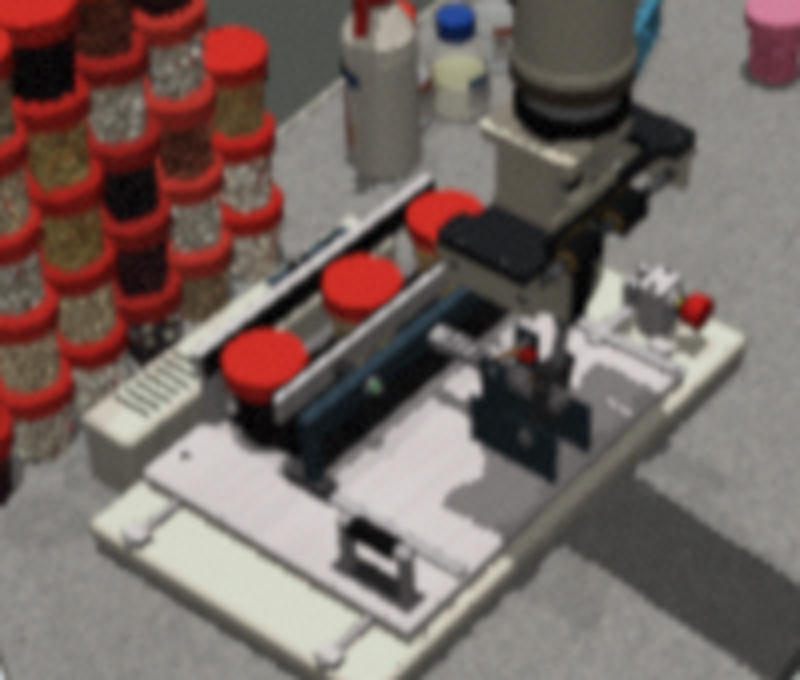

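```bash
python3 - <<'E'
from ops import *
g=mstroke2()
if g>6:
    effector.open_jaws(); up(.11,.2)
    c,im=view('w9')
    for o in lids(im,c,800,.119): print(o, toS(o[2]).round(4))
    print(barx(c,im,(260,340,360)))
    crop(im,120,20,340,250,2.3,'pics/w9c.png'); crop(im,220,80,160,70,5,'pics/w9d.png'); st()
E
```

```text
end f=0.0600 adv=10.67 t=95.3 tcp [0.525  0.0521 0.195 ] gap 0.0177 F [-16.4  -1.    5.3]
mid 7.2
back x=0.0040 bar -63.3 gain 7.22 t=96.9 tcp [0.4797 0.0556 0.1978] gap 0.0182 F [ 11.4  -1.6 -19. ]
(array([300.5,  61.2]), np.int32(2258), array([0.6685, 0.0359, 0.119 ])) [ 0.0002 -0.0026  0.119 ]
(array([385.9,  60.8]), np.int32(2276), array([ 0.6613, -0.0631,  0.119 ])) [ 0.0007 -0.1019  0.119 ]
(array([209.9,  61.2]), np.int32(2267), array([0.6764, 0.1408, 0.119 ])) [-0.      0.1026  0.119 ]
[(260, np.int64(111), np.int64(121), np.float64(-65.8), np.float64(-54.4)), (340, np.int64(111), np.int64(121), np.float64(-65.8), np.float64(-54.4)), (360, np.int64(111), np.int64(121), np.float64(-65.7), np.float64(-54.3))]
 t=99.4 tcp [0.5091 0.0302 0.4184] gap 0.0919 F [-0.2  0.6 -0.8]
```

```bash
ls pics/w9*
```

```text
pics/w9.npy
pics/w9.png
pics/w9c.png
pics/w9d.png
```

View pics/w9c.png

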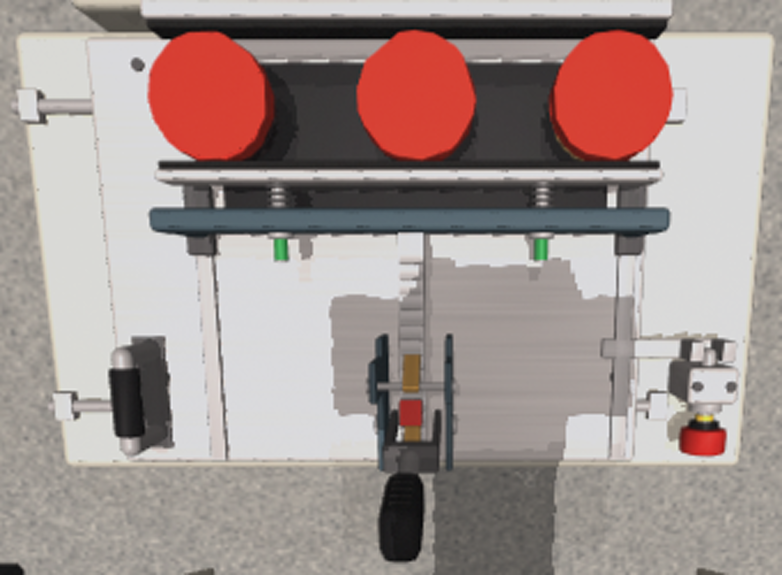

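View pics/w9d.png

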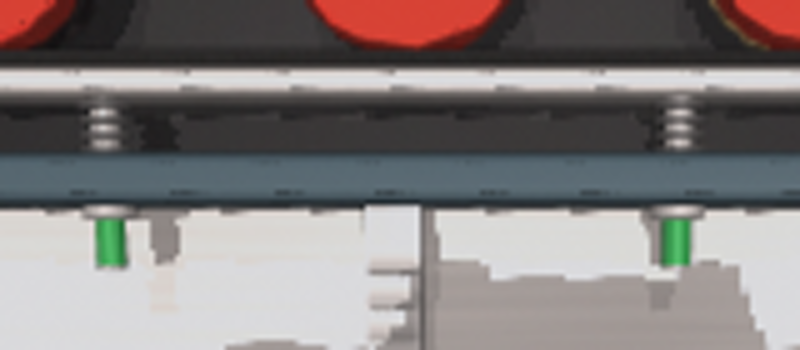

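```bash
python3 - <<'E'
from ops import *
d=np.load('pics/w9.npy',allow_pickle=True).item(); c,im=d['c'],d['im']
obs=[]
for nm,img,cc,roi in (('wrist',im,c,(405,195,450,230)),('side',viewer.get_image('side'),viewer.get_calibration('side'),(335,225,370,250)),('top',viewer.get_image('top'),viewer.get_calibration('top'),(345,265,375,295))):
    m=topface(img); x0,y0,x1,y1=roi; ys,xs=np.nonzero(m[y0:y1,x0:x1]); 
    if len(xs)==0: print(nm,'none'); continue
    uv=(xs.mean()+x0,ys.mean()+y0); print(nm,uv,len(xs),xs.min()+x0,xs.max()+x0,ys.min()+y0,ys.max()+y0, toS(onz(cc,uv,.070))); obs.append((cc,uv))
p,res=tri(obs); print(toS(p),res)
E
```

```text
wrist (np.float64(425.5842105263158), np.float64(211.99473684210525)) 190 416 435 207 217 [-0.18684855 -0.17592105  0.07      ]
side (np.float64(353.4642857142857), np.float64(235.96428571428572)) 28 351 357 234 239 [-0.18532959 -0.17528388  0.07      ]
top (np.float64(360.2432432432432), np.float64(279.2972972972973)) 37 357 363 276 282 [-0.18685821 -0.17617857  0.07      ]
[-0.18635585 -0.17572745  0.07011614] [np.float64(0.00048022948870036505), np.float64(0.0011061074231851632), np.float64(0.0006848112335684563)]
```

```bash
python3 - <<'E'
from ops import *
kx,ky=-.188,-.174
manip.move_pose(S(kx,ky,.18),down(YM))
manip.servo_line(S(kx,ky,.048),vel=.1); st('at')
effector.close(f_grip=25); st('closed')
im=viewer.get_image('side'); crop(im,290,190,100,80,8,'pics/k0.png')
E
```

```text
at t=102.1 tcp [ 0.4681 -0.1206  0.0485] gap 0.0919 F [ 0.6 -0.2  0.2]
closed t=103.1 tcp [ 0.4676 -0.1212  0.048 ] gap 0.0272 F [-0.4 -2.8 -1.3]
```

View pics/k0.png

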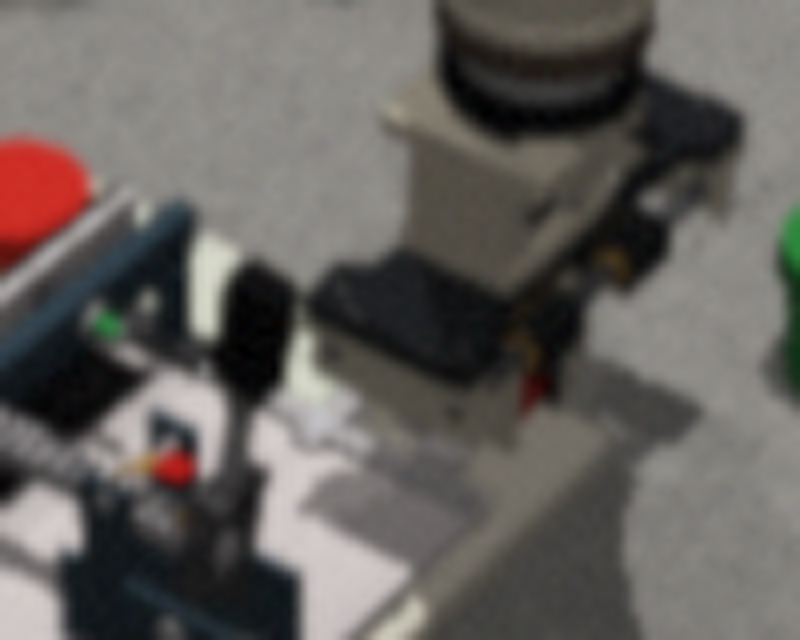

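```bash
python3 - <<'E'
from ops import *
kx,ky=-.188,-.174
for d in (.004,.008,.012,.016,.020,.022):
    manip.servo_line(S(kx-d,ky,.048),vel=.04); st(d)
manip.sleep(.2)
effector.open_jaws(); st('open'); up(.13,.2)
manip.move_pose(S(-.16,-.05,.38),down(YM))
c=viewer.get_calibration('wrist');im=viewer.get_image('wrist'); cv2.imwrite('pics/k1.png',im[:,:,::-1])
im=viewer.get_image('side'); crop(im,290,190,100,80,8,'pics/k1s.png')
E
```

```text
0.004 t=103.4 tcp [ 0.4645 -0.121   0.048 ] gap 0.0270 F [ 2.  -3.4 -5.4]
0.008 t=103.7 tcp [ 0.4612 -0.1207  0.0481] gap 0.0271 F [ 4.9 -4.8 -8. ]
0.012 t=103.9 tcp [ 0.4573 -0.1204  0.0481] gap 0.0271 F [ 3.9 -4.4 -8.3]
0.016 t=104.2 tcp [ 0.4497 -0.1198  0.0479] gap 0.0270 F [-5.2 -3.3  4.8]
0.02 t=104.4 tcp [ 0.4476 -0.1196  0.048 ] gap 0.0272 F [ 1.  -5.7 -4.2]
0.022 t=104.7 tcp [ 0.4476 -0.1197  0.0481] gap 0.0273 F [  6.7  -5.9 -11. ]
open t=106.0 tcp [ 0.4457 -0.1188  0.048 ] gap 0.0917 F [ 0.4  0.4 -0.1]
```

View pics/k1s.png

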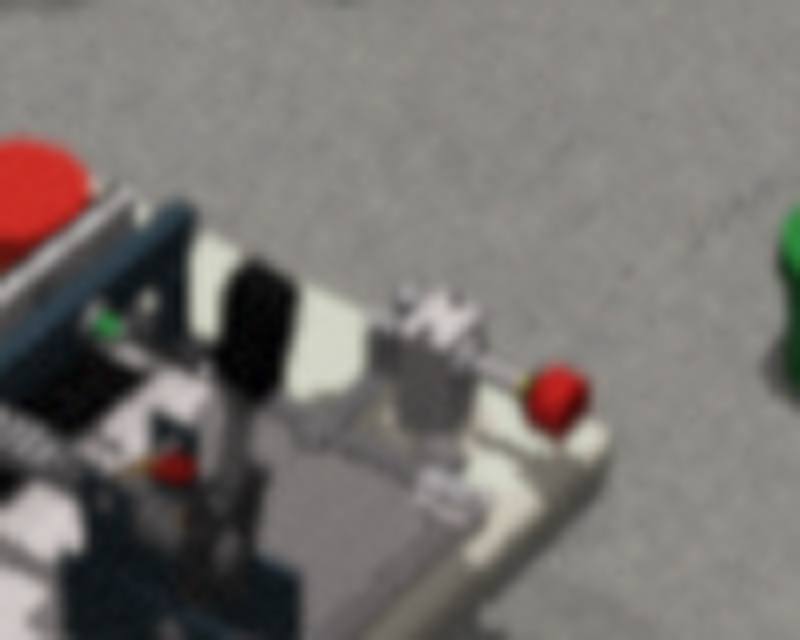

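View pics/k1.png

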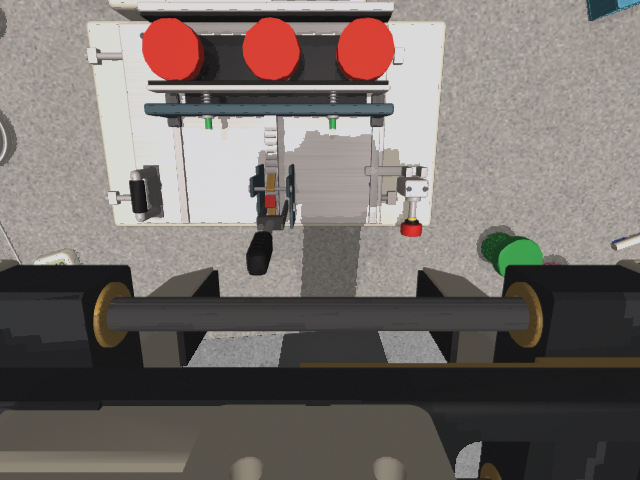

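```bash
python3 - <<'E'
from ops import *
d=np.load('pics/w9.npy',allow_pickle=True).item(); c=d['c']
# handle in w9: dark bar crop rows/cols
im=d['im']; g=im.max(2)[165:225,160:195]; ys,xs=np.nonzero(g<50); print(xs.mean()+160,ys.mean()+165,len(xs),xs.min()+160,xs.max()+160,ys.min()+165,ys.max()+165)
h=toS(onz(c,(xs.mean()+160,ys.mean()+165),.095)); print(h)
hx,hy=-.162,h[1]+.0025
manip.move_pose(S(hx,hy,.30),down(YM))
manip.servo_line(S(hx,hy,.15),vel=.2)
manip.servo_line(S(hx,hy,.071),vel=.1); st('at')
effector.close(f_grip=30); st('closed'); print(toS(manip.current_tool_pos()))
im=viewer.get_image('side'); crop(im,180,160,200,170,4,'pics/c0.png')
E
```

```text
175.24932249322492 194.79945799457994 369 168 182 180 209
[-0.15891671  0.16726801  0.095     ]
at t=110.6 tcp [0.5207 0.2202 0.0714] gap 0.0921 F [0.5 0.3 0.1]
closed t=111.8 tcp [0.5201 0.2209 0.071 ] gap 0.0158 F [ 0.5  2.3 -1.7]
[-0.16199724  0.17038768  0.07100282]
```

View pics/c0.png

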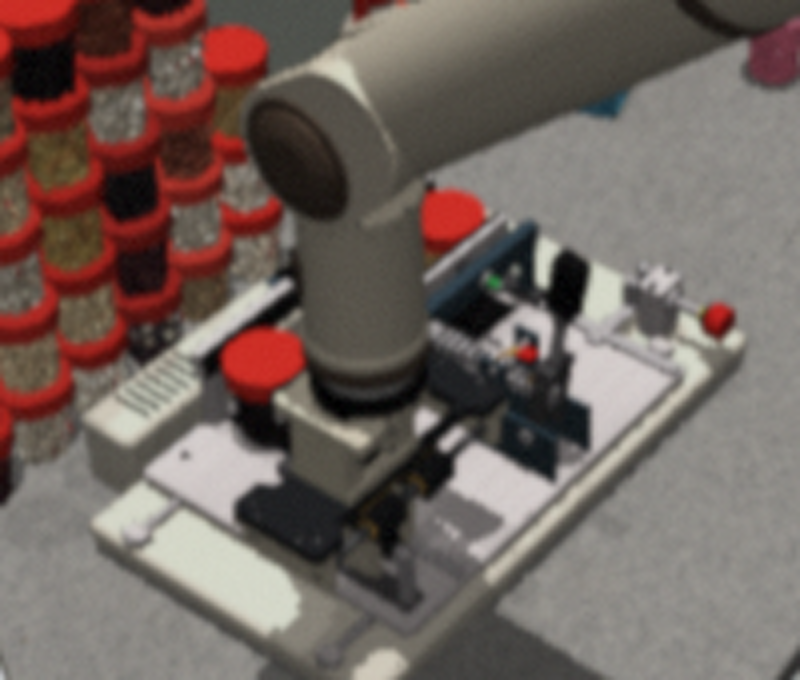

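```bash
python3 - <<'E'
from ops import *
p=toS(manip.current_tool_pos()); x0,y0=p[0],p[1]
manip.servo_line(S(x0,y0+.04,.071),vel=.05); st(.04)
d=.076; manip.servo_line(S(x0,y0+d,.071),vel=.05); st(d)
while d<.09:
    F=r.T@manip.current_force()[:2]
    if F[1]<-12: break
    d+=.0015; manip.servo_line(S(x0,y0+d,.071),vel=.03); st('%.4f y=%.4f'%(d,toS(manip.current_tool_pos())[1]-y0))
manip.sleep(.2); st('hold')
im=viewer.get_image('side'); crop(im,180,160,200,170,4,'pics/c1.png')
open('y0.txt','w').write(f'{x0} {y0}')
E
```

```text
0.04 t=112.8 tcp [0.5233 0.2621 0.071 ] gap 0.0160 F [ 1.8  2.2 -1.3]
0.076 t=113.7 tcp [0.5261 0.298  0.071 ] gap 0.0163 F [ 1.6  2.1 -1.7]
0.0775 y=0.0772 t=113.9 tcp [0.5261 0.2978 0.071 ] gap 0.0162 F [ 0.7  0.6 -0.8]
0.0790 y=0.0781 t=114.2 tcp [0.5262 0.2987 0.071 ] gap 0.0163 F [-0.2 -2.4  1.2]
0.0805 y=0.0799 t=114.4 tcp [0.5263 0.3006 0.071 ] gap 0.0157 F [-0.6 -3.2  1.7]
0.0820 y=0.0799 t=114.7 tcp [0.5264 0.3006 0.071 ] gap 0.0161 F [-1.6 -6.5  3.1]
0.0835 y=0.0799 t=114.9 tcp [0.5263 0.3006 0.071 ] gap 0.0161 F [-1.8 -9.6  5.2]
0.0850 y=0.0799 t=115.2 tcp [0.5263 0.3006 0.0709] gap 0.0163 F [ -2.7 -11.2   7.7]
0.0865 y=0.0799 t=115.4 tcp [0.5263 0.3006 0.0709] gap 0.0162 F [ -4.3 -15.8   8.9]
hold t=115.6 tcp [0.5263 0.3005 0.0709] gap 0.0160 F [ -4.2 -14.1   8.9]
```

View pics/c1.png

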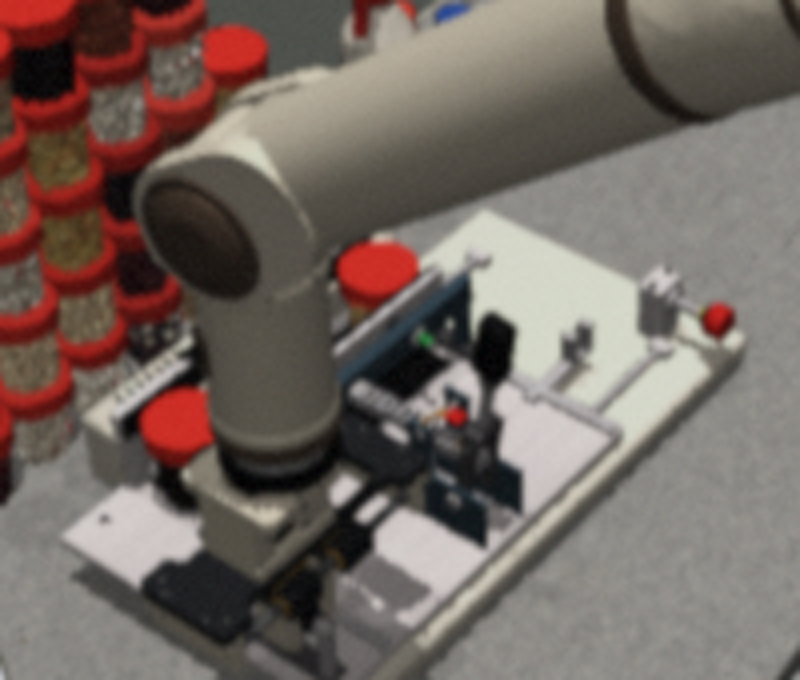

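Carriage is at the left stop (79.9 mm travel, force rose). Now all the way back.

```bash
python3 - <<'E'
from ops import *
x0,y0=map(float,open('y0.txt').read().split())
manip.servo_line(S(x0,y0+.04,.071),vel=.05); st(.04)
d=.003; manip.servo_line(S(x0,y0+d,.071),vel=.05); st(d)
while d>-.010:
    F=r.T@manip.current_force()[:2]
    if F[1]>11: break
    d-=.0015; manip.servo_line(S(x0,y0+d,.071),vel=.03); st('%.4f y=%.4f'%(d,toS(manip.current_tool_pos())[1]-y0))
manip.sleep(.2); st('hold')
manip.servo_line(S(x0,toS(manip.current_tool_pos())[1],.071),vel=.03); st('relax')
effector.open_jaws(); st('open'); up(.2,.2)
im=viewer.get_image('side'); crop(im,180,160,200,170,4,'pics/c2.png')
E
```

```text
0.04 t=116.7 tcp [0.5231 0.2596 0.071 ] gap 0.0161 F [-1.2 -2.8  0.7]
0.003 t=117.6 tcp [0.5202 0.2225 0.071 ] gap 0.0157 F [ 0.5 -3.   1. ]
0.0015 y=0.0018 t=117.9 tcp [0.5202 0.2227 0.071 ] gap 0.0159 F [ 0.8 -0.9 -0.1]
0.0000 y=0.0009 t=118.1 tcp [0.5202 0.2218 0.071 ] gap 0.0161 F [ 1.5  2.  -2.2]
-0.0015 y=-0.0001 t=118.4 tcp [0.5201 0.2208 0.071 ] gap 0.0164 F [ 2.3  4.4 -2.5]
-0.0030 y=-0.0001 t=118.6 tcp [0.5201 0.2207 0.071 ] gap 0.0162 F [ 3.6  8.3 -5. ]
-0.0045 y=-0.0001 t=118.9 tcp [0.5201 0.2207 0.071 ] gap 0.0161 F [ 3.3 10.8 -6.6]
hold t=119.1 tcp [0.5201 0.2207 0.0711] gap 0.0160 F [ 4.8 10.6 -6.7]
relax t=119.4 tcp [0.5201 0.2207 0.071 ] gap 0.0162 F [ 1.6  2.5 -1.4]
open t=120.6 tcp [0.5201 0.2208 0.071 ] gap 0.0920 F [ 0.5 -0.1 -0.9]
```

View pics/c2.png

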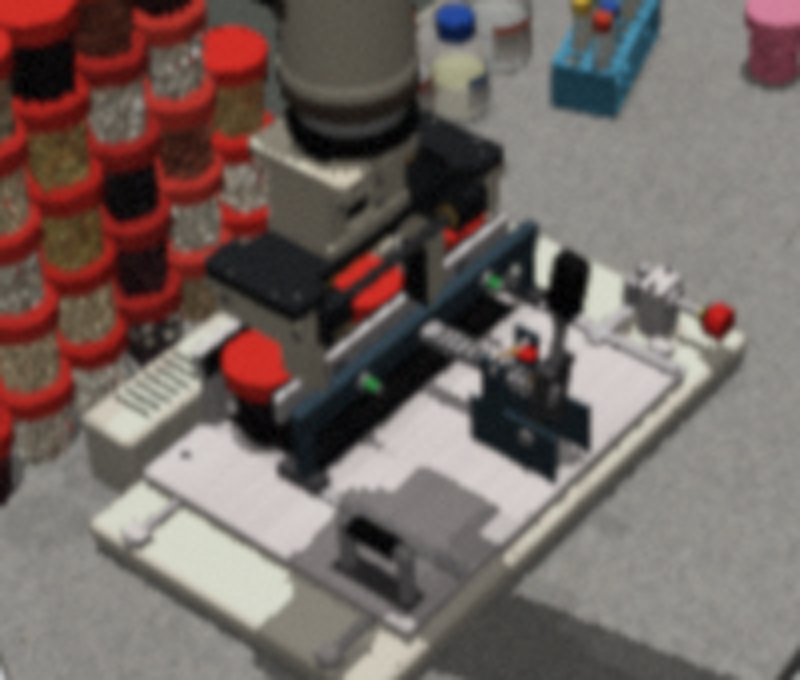

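```bash
python3 - <<'E'
from ops import *
kx,ky=-.188,-.174
manip.move_pose(S(kx-.021,ky,.25),down(YM))
manip.servo_line(S(kx-.021,ky,.048),vel=.12); st('at')
effector.close(f_grip=25); st('closed')
for d in (-.016,-.012,-.008,-.004,0,.002,.004):
    manip.servo_line(S(kx+d,ky,.048),vel=.04); st('%.3f x=%.4f'%(d,toS(manip.current_tool_pos())[0]-kx))
    if manip.current_force()[0]<-14 and d>=0: break
manip.sleep(.2); st('hold')
effector.open_jaws(); st('open'); up(.15,.2)
c,im=view('w10')
for o in lids(im,c,800,.119): print(o, toS(o[2]).round(4))
print(barx(c,im,(260,340,360)))
crop(im,120,20,340,250,2.3,'pics/w10c.png')
im=viewer.get_image('side'); crop(im,190,170,190,150,4,'pics/k3.png'); st()
E
```

```text
at t=125.0 tcp [ 0.4472 -0.1189  0.0485] gap 0.0920 F [ 0.5  0.2 -0.2]
closed t=126.0 tcp [ 0.4466 -0.1196  0.048 ] gap 0.0271 F [-0.1 -2.5 -1.3]
-0.016 x=-0.0173 t=126.3 tcp [ 0.4504 -0.1198  0.0479] gap 0.0267 F [-3.7 -2.9  3.3]
-0.012 x=-0.0141 t=126.5 tcp [ 0.4536 -0.1201  0.0479] gap 0.0272 F [-6.7 -2.8  5.8]
-0.008 x=-0.0107 t=126.8 tcp [ 0.4569 -0.1203  0.0478] gap 0.0273 F [-6.7 -2.7  6.9]
-0.004 x=-0.0027 t=127.0 tcp [ 0.4649 -0.121   0.0481] gap 0.0266 F [ 3.1 -4.2 -6.3]
0.000 x=-0.0010 t=127.3 tcp [ 0.4666 -0.1211  0.0479] gap 0.0274 F [-3.9 -3.7  3. ]
0.002 x=-0.0010 t=127.5 tcp [ 0.4666 -0.1211  0.0478] gap 0.0271 F [-9.1 -3.7  9.6]
0.004 x=-0.0010 t=127.8 tcp [ 0.4666 -0.121   0.0477] gap 0.0273 F [-14.6  -2.   15.8]
hold t=128.0 tcp [ 0.4666 -0.121   0.0477] gap 0.0273 F [-14.9  -2.6  15.7]
open t=129.1 tcp [ 0.4716 -0.1208  0.048 ] gap 0.0917 F [-1.1 -0.3 -0.1]
(array([209.7,  60.3]), np.int32(2276), array([0.6766, 0.1405, 0.119 ])) [0.0002 0.1023 0.119 ]
(array([300.5,  60.3]), np.int32(2270), array([0.6686, 0.0355, 0.119 ])) [ 0.0003 -0.003   0.119 ]
(array([386.1,  59.9]), np.int32(2293), array([ 0.6614, -0.0635,  0.119 ])) [ 0.0008 -0.1022  0.119 ]
[(260, np.int64(110), np.int64(121), np.float64(-66.5), np.float64(-54.0)), (340, np.int64(110), np.int64(121), np.float64(-66.4), np.float64(-53.9)), (360, np.int64(110), np.int64(120), np.float64(-65.3), np.float64(-53.9))]
 t=131.2 tcp [0.5092 0.0289 0.4186] gap 0.0918 F [ 0.6  0.2 -0.2]
```

View pics/w10c.png

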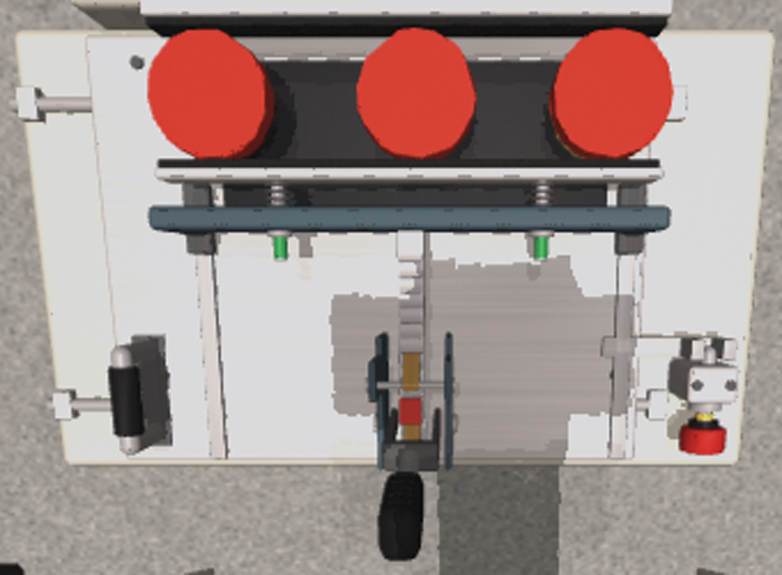

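View pics/k3.png

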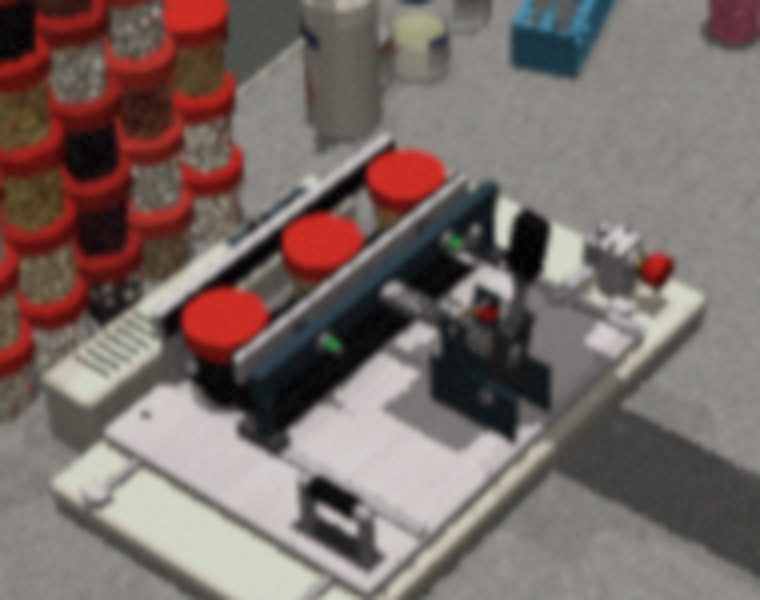

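```bash
python3 - <<'E'
from ops import *
st('pre'); manip.hand_in(); print('handed in')
E
```

```text
pre t=131.2 tcp [0.5092 0.0289 0.4186] gap 0.0918 F [ 0.6  0.2 -0.2]
the job is handed in; nothing more can be done
handed in
```

The job is done and handed in at 131 s of the 210 s limit; no verdict came back.

- **Cups:** All three loose red-lid cups (black, off-white and pale yellow) stand upright in one row on the platform. They are at about y = +102, -3 and -102 mm, held against the fence. The pale yellow cup was knocked aside after I had placed it, so I picked it up and put it back before clamping. I did not touch the green and pink look-alikes.
- **Clamp:** The bar gained six teeth. Four of the ten lever strokes gained nothing: the first two were too short, and the other two also did not catch. I tracked the bar in the side camera and repeated strokes until the sixth tooth held. It now rests near x = -66 mm, and the green pins show the pad pushed in about 9–10 mm, against 9 mm wanted. The bar was never pushed by hand.
- **Carriage and lock:** I pulled the knob out and slid the carriage 79.9 mm to the left stop, where the force rose to about 16 N. It went back to its starting position within 0.1 mm. I then pushed the knob in; the detent snapped over and it met a firm stop at about 15 N. The last pictures show the knob in its original place, the lever at rest and the cups and pad unchanged.

**Disagreement:** the wrist camera and the arm's own position differed by about 2–3 mm, which I corrected for. The knob stopped 1 mm short of its original gripper reading; I take that as slip in the grip, since it had met a firm stop.

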